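Pack the game gauges in their foam tray and lock the keeper

ROBOT

A 6-joint arm with a two-finger parallel gripper is mounted at the origin on the work surface. World frame = base frame: x ahead of the robot, y to its left, z up, the work surface at z = 0. Lengths are in mm, angles in rad, forces in N, time in s.
With the tool pointing down it reaches from about 275 to 750 mm from the base axis. Payload 10.2 kg.
Tool frame: the origin (TCP) lies between the finger pads; the fingertips stand 11 mm ahead of it and the grasp point (between the pads) lies 8 mm behind it; z points along the fingers, y is the line along which they close (so a half turn about z gives the same grasp; the last joint's range is limited). The gripper opens to 85 mm and grips with 20 to 120 N. Pads are 22 mm wide; open, the fingers measure 114 mm over their backs; the gripper's body (76 mm by 85 mm) begins 54 mm behind the grasp point. The pads swing forward as they close: fully open they stand 13 mm farther back than shut.
Start: joints at [-1.462, 0.313, 1.498, -0, 1.331, -0.223], TCP at [171.004, -496.376, 242.294] pointing down, gripper open.
Joint ranges: [-2.94, 2.94], [-0.97, 2.17], [0.19, 2.56], [-1.23, 4.37], [0.02, 3.11], [-2.88, 2.88]. Speed limits (rad/s): [2.39, 2.39, 3.01, 3.14, 3.14, 3.14].

INTERFACE

Orientations are given as a unit quaternion [w, x, y, z].
In Python, from rig import sense, eyes, finish_job gives the robot as it stands.
- The arm moves only by the shell command python3 -m jog 'ROWS' [FORCE]. ROWS is JSON, a list of rows, each a list of 7 numbers: the shift along the tool's x, y, z in m, then the turn, a rotation vector about the tool's x, y, z in rad, then the finger opening in m, from 0 to 0.0854. In form: [[dx, dy, dz, rx, ry, rz, gripper], ...]. A call has 1 to 5 rows; each row shifts and turns the commanded pose from where the row before left it, along the tool's axes as they then stand; what a row does not reach is not made up. A row lasts 1/10 s, in which the tool goes at most 50 mm and 8.59 degrees, less where a joint would pass 70% of its speed; a pose out of reach is approached as far as the arm can. A call is refused whole if a number of a shift passes 0.05 or a number of a turn 0.15, either way. A call with a gripper value outside its range is refused whole. The fingers move at their own pace and stop on an object; FORCE is the grip in N (left out, the last holds). Time passes only in rows, so rows that do not move let the fingers close. It gives the time, the measured TCP pose, the force, the opening and the grip force at its end, in the units of the state.
- sense(): the state, without advancing time (a new reading comes with each control period).
- eyes.capture(name): name is "side" or "top" or "wrist"; returns the picture (384x512x3 uint8, red, green, blue); there is no depth.
- eyes.calibration(name): a dict with "fx", "fy", "cx", "cy" (pixels), "cam_to_world" (4x4, takes a point from camera to world coordinates); the wrist camera has in their place "mount" (4x4, takes a point from camera to tool coordinates, whose origin is the TCP and whose axes are the flange's). Camera axes: x right, y down, z forward; pixel columns grow to the right and rows downward; lengths in mm; the calibration is good to about 2 mm. A picture is of the moment at which its call begins: read the wrist's pose just before it. calibration takes no time and is no camera call.
- finish_job(): hands the job in; it is judged then, once.
The state is a dict: "time_s": time; "joints": joint angles; "dq": joint speeds; "tau": joint torques, N m; "eef_pos": TCP position; "ee_rot": TCP orientation; "force": force on the tool from outside, world axes, zero at the start; "wrist_torque": the same for the moment, N m; "grip_width": opening from 0.0 (shut) to 1.0 (fully open); "grip_force": force on a finger pad.
Only numpy, scipy, OpenCV 4.12 (cv2) and the standard library are available. Lean on these libraries where they do the work, as an engineer would, in place of code of your own. Each camera call takes 0.05 s, during which the arm holds its last target. There are 200 camera calls.

TASK

Pack the measuring gauges away: roll the tray's thumbwheel with a fingertip until the brass keeper is all the way back, then press every gauge that is on the ledge fully home, level, in the foam pocket of its own colour and shape. Then roll the thumbwheel the other way until the keeper is all the way out over the gauges' tails, and leave the tin, dice cup, bell and rack where they stand.

Things in the scene. Friction and masses are not known exactly. Their poses are not given: they have to be found in the camera images.
- red: red plastic gauge, 50 g, lying flat (absent in some starts). Origin: under the centre of its grip block, 30 (x) x 18 (y) x 28 mm high; grip it across the 18 mm. The rest is 14 mm thick: a tail 14 wide from the block to x = -45, and one arm at the block's far end towards +y: x +1 to +15, y 0 to +22.
- pocket_red (a point): centre of the red pocket's floor, 6 mm above the ledge, axes as the tray's; the red gauge's origin and axes lie here when home (tail to tray -x). Pocket 14 mm deep, 1.5 mm clearance all round; two springy foam bulges at the block's sides hold the gauge up until pressed with 5 to 15 N on its block. Home: tail and arms flush with the foam, block 14 mm proud.
- blue: blue plastic gauge, 50 g, lying flat (absent in some starts). Origin: under the centre of its grip block, 30 (x) x 18 (y) x 28 mm high; grip it across the 18 mm. The rest is 14 mm thick: a tail 14 wide from the block to x = -45, and one arm at the block's far end towards -y: x +1 to +15, y -22 to 0 (the red one's mirror image).
- pocket_blue (a point): centre of the blue pocket's floor, 6 mm above the ledge, axes as the tray's; the blue gauge's origin and axes lie here when home (tail to tray -x). Pocket 14 mm deep, 1.5 mm clearance all round; two springy foam bulges at the block's sides hold the gauge up until pressed with 5 to 15 N on its block. Home: tail and arms flush with the foam, block 14 mm proud.
- yellow: yellow plastic gauge, 50 g, lying flat (absent in some starts). Origin: under the centre of its grip block, 30 (x) x 18 (y) x 28 mm high; grip it across the 18 mm. The rest is 14 mm thick: a tail 14 wide from the block to x = -45, and two arms at the block's far end: x +1 to +15, y -22 to +22 (a T).
- pocket_yellow (a point): centre of the yellow pocket's floor, 6 mm above the ledge, axes as the tray's; the yellow gauge's origin and axes lie here when home (tail to tray -x). Pocket 14 mm deep, 1.5 mm clearance all round; two springy foam bulges at the block's sides hold the gauge up until pressed with 5 to 15 N on its block. Home: tail and arms flush with the foam, block 14 mm proud.
- white: white plastic gauge, 50 g, lying flat (absent in some starts). Origin: under the centre of its grip block, 30 (x) x 18 (y) x 28 mm high; grip it across the 18 mm. The rest is 14 mm thick: a tail 14 wide from the block to x = -45, and two arms at the block's tail end: x -15 to -1, y -22 to +22 (a cross).
- pocket_white (a point): centre of the white pocket's floor, 6 mm above the ledge, axes as the tray's; the white gauge's origin and axes lie here when home (tail to tray -x). Pocket 14 mm deep, 1.5 mm clearance all round; two springy foam bulges at the block's sides hold the gauge up until pressed with 5 to 15 N on its block. Home: tail and arms flush with the foam, block 14 mm proud.
- green: green plastic gauge, 50 g, lying flat (absent in some starts). Origin: under the centre of its grip block, 30 (x) x 18 (y) x 28 mm high; grip it across the 18 mm. The rest is 14 mm thick: a tail 14 wide from the block to x = -45, and one arm at the block's tail end towards +y: x -15 to -1, y 0 to +22.
- pocket_green (a point): centre of the green pocket's floor, 6 mm above the ledge, axes as the tray's; the green gauge's origin and axes lie here when home (tail to tray -x). Pocket 14 mm deep, 1.5 mm clearance all round; two springy foam bulges at the block's sides hold the gauge up until pressed with 5 to 15 N on its block. Home: tail and arms flush with the foam, block 14 mm proud.
- tray: fixed wooden tray, 175 (x) x 302 (y) mm, dark foam bed x -53 to +66, y -147 to +147, foam top 20 mm above the ledge; origin at ledge level, +x from thumbwheel to pockets. Five pockets in a row along y, 54 mm apart, floors red, blue, yellow, white, green from +y to -y. Two aluminium keeper guides at y = +-141, x -50 to +8, 30 mm high.
- keeper_edge (a point): middle of the front (+x) edge of the brass keeper plate, at its top; plate 26 (x) x 272 (y) x 4 mm, underside 2.5 mm above the foam. Edge at tray x = -20 mm when fully back, +5 when fully out over the tails. It butts against a gauge standing more than about 3 mm high; no gauge goes in under it.
- wheel_top (a point): top point of the black ribbed thumbwheel at the tray's near edge, 42 mm above the ledge, axes as the tray's; wheel 40 mm across, 14 wide, axle along tray y, 8 mm out of two cheeks 29 mm wide over all. Turns by friction under a fingertip laid on top with a few N and drawn along tray x (about 1.5 N of drag); stays where left, stops at both ends.
- wheel (a joint): thumbwheel angle, rad: 0 = keeper fully back (open), 2.5 = keeper fully closed; grows as the top of the wheel rolls to the tray's +x (towards the pockets); the keeper moves 10 mm per radian
- keeper (a joint): slide of the brass keeper plate, m: 0 fully back, 0.025 fully over the tails (geared to the wheel)
- rack: wooden rack with four upright plastic player boards, fixed, 100 x 150 x 100 mm high; bystander, origin under its centre
- tin: aluminium screw-top tin, 72 mm across, 75 mm high; bystander, origin under its centre
- cup: orange dice cup, 76 mm across, 85 mm high; bystander, origin under its centre
- bell: small aluminium bell on a black 70 mm base, 36 mm high, flat tap lever to its -x; bystander, origin under its centre

How it is judged (in metres and radians):
On the way, in this order (a step that is already met when the one before it is completed fails the run):
1. the keeper is rolled all the way back (wheel below 0.15 rad) (value of joint wheel below 0.15 rad), for 0.2 s.
2. every gauge present is home in its own pocket (4 mm, 3 mm in height, level) with the keeper still clear of the tails (wheel below 0.8 rad) (horizontal distance between red and pocket_red below 0.004 m and z of red in the frame of pocket_red between -0.003 and 0.003 m and angle between each of red, blue, yellow, white, green's own z axis and vertical below 0.06 rad and angle between the x axis of each of red, blue, yellow, white, green and the x axis of tray, either way round below 0.1 rad and horizontal distance between blue and pocket_blue below 0.004 m and z of blue in the frame of pocket_blue between -0.003 and 0.003 m and horizontal distance between yellow and pocket_yellow below 0.004 m and z of yellow in the frame of pocket_yellow between -0.003 and 0.003 m and horizontal distance between white and pocket_white below 0.004 m and z of white in the frame of pocket_white between -0.003 and 0.003 m and horizontal distance between green and pocket_green below 0.004 m and z of green in the frame of pocket_green between -0.003 and 0.003 m and value of joint wheel below 0.8 rad), for 0.2 s.
At the end, for the whole second after the job is handed in: Every gauge present lies at rest in its own pocket, within 4 mm sideways and 3 mm in height of home, tilted less than 0.06 rad and turned less than 0.1 rad, and the keeper is closed over the tails (wheel above 2.3 of 2.5 rad, keeper above 22.5 of 25 mm) (horizontal distance between red and pocket_red below 0.004 m and z of red in the frame of pocket_red between -0.003 and 0.003 m and angle between each of red, blue, yellow, white, green's own z axis and vertical below 0.06 rad and angle between the x axis of each of red, blue, yellow, white, green and the x axis of tray, either way round below 0.1 rad and horizontal distance between blue and pocket_blue below 0.004 m and z of blue in the frame of pocket_blue between -0.003 and 0.003 m and horizontal distance between yellow and pocket_yellow below 0.004 m and z of yellow in the frame of pocket_yellow between -0.003 and 0.003 m and horizontal distance between white and pocket_white below 0.004 m and z of white in the frame of pocket_white between -0.003 and 0.003 m and horizontal distance between green and pocket_green below 0.004 m and z of green in the frame of pocket_green between -0.003 and 0.003 m and value of joint wheel above 2.3 rad and value of joint keeper above 0.0225 m and linear speed of each of red, blue, yellow, white, green below 0.02 m/s); the robot touches nothing.
It fails at once if the tin is pushed more than 30 mm or tipped (distance of tin from where it was at the start of the episode above 0.03 m or angle between tin's own z axis and vertical above 0.5 rad).
It fails at once if the cup is pushed more than 30 mm or tipped (distance of cup from where it was at the start of the episode above 0.03 m or angle between cup's own z axis and vertical above 0.5 rad).
It fails at once if the bell is pushed more than 30 mm or tipped (distance of bell from where it was at the start of the episode above 0.03 m or angle between bell's own z axis and vertical above 0.5 rad).
Of red, blue, yellow, white, green only 4 to 5 are there at a start; the rules pass over those that are not, and their reading is None.
At some moment in a run one of red, blue, yellow, white, green may be knocked a few centimetres aside while the robot is not near it.
Once in a run the grip may slacken for a moment while it holds something.
It also fails if it takes over 210 s, if anything falls off the work surface, if the arm or the gripper's body presses on something with over 40 N, if the wrist force passes 120 N, or if a joint passes its speed limit or range.

## Working session

There is one attempt and no reset: what is moved stays moved. The work goes in short steps, Python scripts to look and compute and a shell command to move; the robot and the scene stay as the last step left them, time stands still between calls to the robot, and variables do not carry over. Pictures are saved under pics/ and viewed, at most 20 in all, crops included, and the job is handed in when it is done.

```bash
mkdir -p pics; ls
cat > h.py <<'E'
import numpy as np,cv2
from rig import sense,eyes
def save(n,f,crop=None,s=1):
    im=eyes.capture(n); b=cv2.cvtColor(im,cv2.COLOR_RGB2BGR); cv2.imwrite('pics/raw_'+f,b)
    if crop: b=b[crop[1]:crop[3],crop[0]:crop[2]]
    if s!=1: b=cv2.resize(b,None,fx=s,fy=s,interpolation=cv2.INTER_CUBIC)
    cv2.imwrite('pics/'+f,b); return im
def R(q):
    w,x,y,z=q; from scipy.spatial.transform import Rotation as r; return r.from_quat([x,y,z,w]).as_matrix()
def cam(n,st=None):
    c=eyes.calibration(n)
    if n=='wrist':
        st=st or sense(); T=np.eye(4);T[:3,:3]=R(st['ee_rot']);T[:3,3]=np.array(st['eef_pos']); M=T@np.array(c['mount'])
    else: M=np.array(c['cam_to_world'])
    return c,M
def ray(n,uv,z,st=None):
    c,M=cam(n,st); d=M[:3,:3]@np.array([(uv[0]-c['cx'])/c['fx'],(uv[1]-c['cy'])/c['fy'],1]); o=M[:3,3]
    return o+d*(z-o[2])/d[2]
def proj(n,p,st=None):
    c,M=cam(n,st); q=np.linalg.inv(M)@np.r_[p,1]; return np.array([c['fx']*q[0]/q[2]+c['cx'],c['fy']*q[1]/q[2]+c['cy']])
E
python3 - <<'E'
from h import *
s=sense(); print(s)
save('top','top0.png',s=1.5); save('side','side0.png',s=1.5)
for n in ('top','side','wrist'): print(n,{k:np.round(v,3).tolist() for k,v in eyes.calibration(n).items()})
E
```

```text
pics
{'time_s': 0.0, 'joints': array([-1.46242205e+00,  3.13454134e-01,  1.49844767e+00,  2.43168767e-05,
        1.33098031e+00, -2.23391317e-01]), 'dq': array([ 0.00075786,  0.00027221,  0.00045581, -0.00089571, -0.00093719,
       -0.00045961]), 'tau': array([-8.10540787e-04, -4.12263179e+01, -2.59742832e+01, -2.10632629e-04,
        4.15268514e-03,  3.15317031e-06]), 'eef_pos': array([ 170.97093111, -496.12610087,  241.72896092]), 'ee_rot': array([-6.42985214e-04,  9.86273243e-01,  1.65120182e-01,  4.88461216e-05]), 'force': array([ 0.48469898,  0.46758987, -0.25649112]), 'wrist_torque': array([ 0.03622027, -0.04240421, -0.06037097]), 'grip_force': 0.0, 'grip_width': 1.0031276034037435}
top {'fx': 495.217, 'fy': 495.217, 'cx': 257.467, 'cy': 186.743, 'cam_to_world': [[0.025, -0.989, 0.147, 364.073], [-1.0, -0.025, 0.002, -52.334], [0.002, -0.147, -0.989, 1514.415], [0.0, 0.0, 0.0, 1.0]]}
side {'fx': 486.678, 'fy': 486.678, 'cx': 257.66, 'cy': 192.162, 'cam_to_world': [[-0.68, -0.399, 0.615, -356.022], [-0.733, 0.359, -0.578, 833.212], [0.01, -0.844, -0.537, 889.49], [0.0, 0.0, 0.0, 1.0]]}
wrist {'fx': 302.448, 'fy': 302.448, 'cx': 255.885, 'cy': 189.845, 'mount': [[0.0, -0.951, -0.311, 77.665], [1.0, 0.0, 0.0, -0.288], [0.0, -0.311, 0.951, -131.511], [0.0, 0.0, 0.0, 1.0]]}
```

View pics/top0.png

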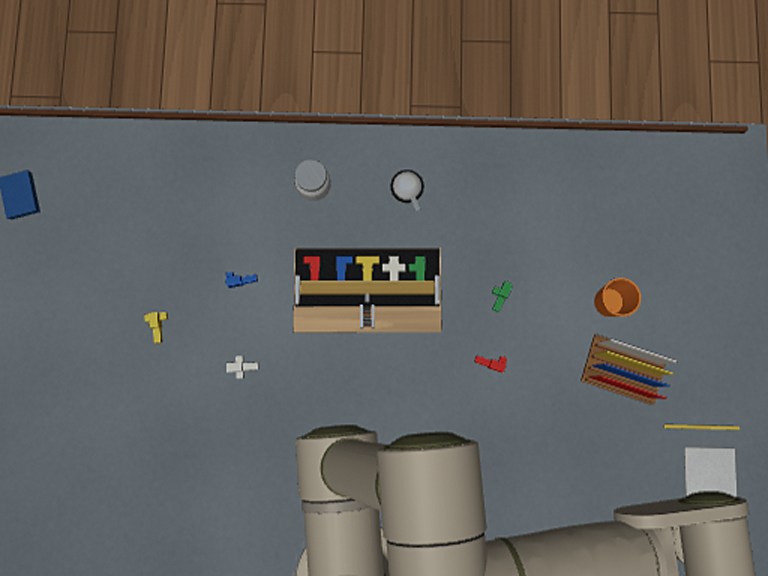

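View pics/side0.png

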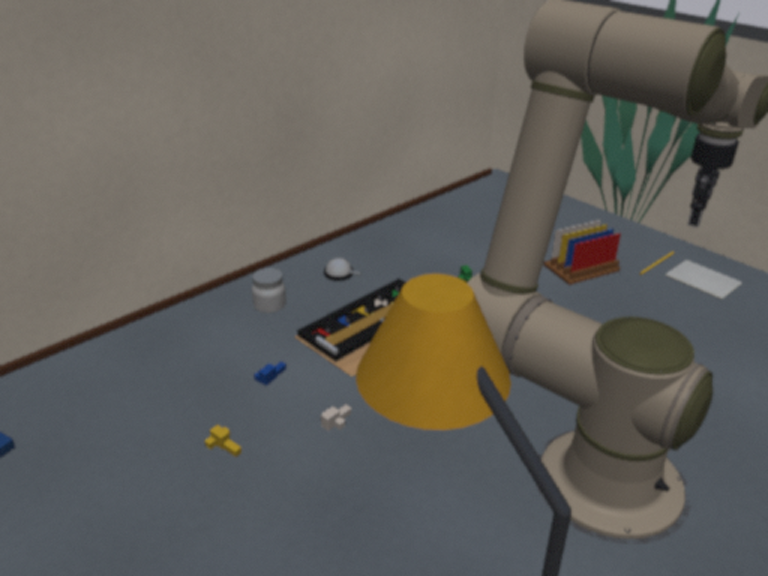

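The top view shows all five gauges on the table: yellow (155,325), blue (240,280) and white (240,367) left of the tray, green (502,295) and red (492,363) right of it. The tray is square to the world at (367,290) and its keeper covers the pocket tails. These are 1.5x pixels. The lamp hides part of the side view.

```bash
cat >> h.py <<'E'
def masks(im):
    hsv=cv2.cvtColor(im,cv2.COLOR_RGB2HSV); H,S,V=cv2.split(hsv)
    c=(S>140)&(V>60)
    m={'red':c&((H<8)|(H>172)),'blue':c&(H>100)&(H<125),'yellow':c&(H>20)&(H<34),'green':c&(H>45)&(H<80)&(V>50),'white':(S<45)&(V>170)}
    return {k:v.astype(np.uint8)*255 for k,v in m.items()}
def blobs(m,amin):
    n,l,s,c=cv2.connectedComponentsWithStats(m)
    return [(c[i],s[i,4],l==i,s[i]) for i in range(1,n) if s[i,4]>=amin]
def go(x,y,z,h):
    "tool-frame move: turn rz first, then shift"
    s=sense(); Rm=R(s['ee_rot']); h0=np.arctan2(Rm[1,0],Rm[0,0]); dh=(h-h0+np.pi)%(2*np.pi)-np.pi
    d=np.array([x,y,z])-s['eef_pos']; X=np.array([np.cos(h),np.sin(h)]);Y=np.array([np.sin(h),-np.cos(h)])
    print('rz %.3f shift mm dx %.1f dy %.1f dz %.1f'%(-dh,d[:2]@X,d[:2]@Y,-d[2]),'tilt',np.round(Rm[:2,2],4),'j6',round(s['joints'][5],2))
E
python3 - <<'E'
from h import *
im=cv2.cvtColor(cv2.imread('pics/raw_top0.png'),cv2.COLOR_BGR2RGB)
for k,m in masks(im).items():
    for c,a,l,st in blobs(m,40):
        print(k,np.round(c),a,st[:4],np.round(ray('top',c,10)[:2]))
for uv in [(295,249),(440,249),(294,332),(441,332)]: print(np.round(ray('top',np.array(uv)/1.5,15)))
for uv in [(312,175),(407,186),(620,300)]: print(np.round(ray('top',np.array(uv)/1.5,60)))
E
```

```text
red [208. 177.] 120 [202 171  11  16] [614. 103.]
red [328. 242.] 127 [317 237  21  11] [ 425. -267.]
red [418. 258.] 188 [392 250  52  16] [ 385. -536.]
blue [ 11. 129.] 560 [  0 114  24  32] [750. 724.]
blue [228. 177.] 116 [224 171  11  16] [616.  43.]
blue [159. 186.] 125 [151 181  20  10] [583. 253.]
blue [420. 250.] 186 [396 243  50  15] [ 408. -544.]
yellow [245. 177.] 149 [237 171  16  16] [619.  -9.]
yellow [104. 216.] 149 [ 96 208  16  21] [487. 417.]
yellow [422. 242.] 231 [397 234  52  16] [ 432. -551.]
yellow [468. 284.] 96 [443 283  50   3] [ 310. -684.]
green [279. 178.] 113 [273 171  11  16] [ 616. -114.]
green [334. 196.] 127 [328 188  14  20] [ 565. -284.]
white [262. 178.] 122 [255 171  15  16] [616. -63.]
white [156. 243.] 69 [151 238  10  10] [408. 253.]
white [166. 244.] 40 [162 242  10   5] [408. 222.]
white [463. 319.] 143 [457 299  23  31] [ 208. -667.]
[647. 140.  15.]
[ 655. -158.   15.]
[477. 134.  15.]
[ 484. -162.   15.]
[792. 106.  60.]
[774. -86.  60.]
[ 553. -511.   60.]
```

```bash
python3 -m jog '[[0,0,0,0,0,0.15,0.04],[0,0,0,0,0,0.15,0.04],[0.03,-0.036,0,0,0,0,0.04],[0.03,-0.036,0,0,0,0,0.04],[0.03,-0.036,0,0,0,0,0.04]]'; python3 -m jog '[[0.03,-0.036,0,0,0,0,0],[0.03,-0.036,0,0,0,0,0],[0.03,-0.036,0,0,0,0,0],[0.03,-0.036,0,0,0,0,0],[0.03,-0.036,0,0,0,0,0]]';python3 -m jog '[[0.03,-0.036,0,0,0,0,0],[0.03,-0.036,0,0,0,0,0],[0.03,-0.036,0,0,0,0,0],[0.03,-0.036,0,0,0,0,0],[0.03,-0.036,0,0,0,0,0]]'
python3 - <<'E'
from h import *
go(560,-10,230,0.03)
E
```

```text
time_s: 0.6
eef_pos: [258.1, -384.1, 241.9]
ee_rot: [-0.0, 1.0, 0.015, -0.0]
force: [1.2, -0.4, 0.3]
grip_width: 0.466
grip_force: 0.0
time_s: 1.1
eef_pos: [402.5, -199.1, 242.3]
ee_rot: [-0.0, 1.0, 0.016, -0.0]
force: [0.1, -0.4, 0.3]
grip_width: 0.0
grip_force: 0.0
time_s: 1.6
eef_pos: [546.7, -14.3, 242.1]
ee_rot: [-0.0, 1.0, 0.016, -0.0]
force: [1.1, -1.1, 0.4]
grip_width: 0.001
grip_force: 0.0
rz 0.002 shift mm dx 13.4 dy -3.9 dz 12.1 tilt [-0.0004  0.    ] j6 1.3
```

```bash
python3 -m jog '[[0,0,0,0,0,0,0],[0,0,0,0,0,0,0]]'|head -2
python3 - <<'E'
from h import *
s=sense(); print(s['eef_pos'],s['ee_rot'],s['force']); im=save('wrist','w1.png',s=1.5)
E
```

```text
time_s: 1.8
eef_pos: [545.9, -15.6, 241.6]
[545.85100312 -15.62208881 241.64923566] [-2.52061745e-05  9.99858810e-01  1.67908360e-02 -6.54244465e-04] [ 0.09829267 -0.18309945 -1.13507369]
```

View pics/w1.png

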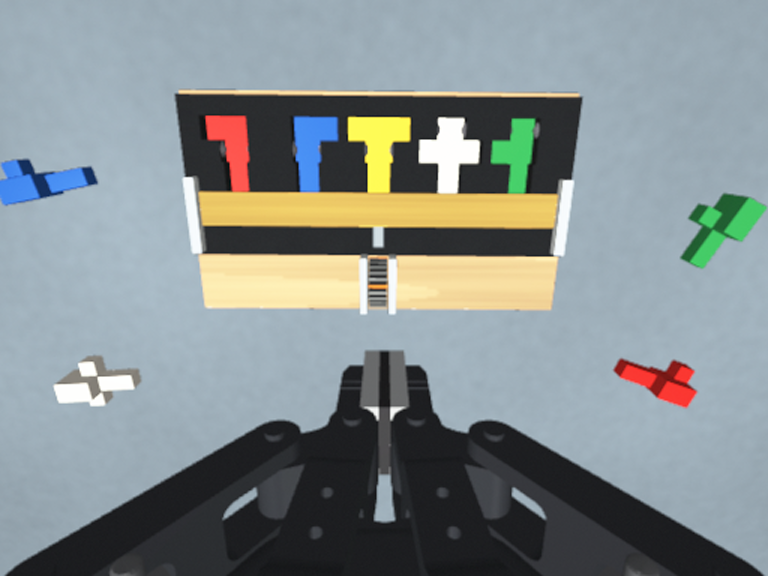

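The wrist view shows the keeper over the pocket tails at rows 192-226. The tray corners are at (178,95) and (580,97), the wheel at (377,282) and the guides at columns 190 and 565. The pockets run red, blue, yellow, white, green, and all five gauges are in sight. I'll compute the tray frame and the gauges next.

```bash
cat >> h.py <<'E'
def fit(P,Q):
    "2D rigid P(local)->Q(world)"
    P=np.array(P,float);Q=np.array(Q,float);p=P.mean(0);q=Q.mean(0);A=(P-p).T@(Q-q)
    a=np.arctan2(A[0,1]-A[1,0],A[0,0]+A[1,1]);r=np.array([[np.cos(a),-np.sin(a)],[np.sin(a),np.cos(a)]])
    t=q-r@p; return t,a,np.round(Q-(P@r.T+t),1)
E
python3 - <<'E'
from h import *
im=cv2.cvtColor(cv2.imread('pics/raw_w1.png'),cv2.COLOR_BGR2RGB)
st=dict(eef_pos=[545.85,-15.62,241.65],ee_rot=sense()['ee_rot'])
W=lambda u,v,z: ray('wrist',(u/1.5,v/1.5),z,st)[:2]
print('corners',[np.round(W(u,v,20),1) for u,v in [(178,95),(580,97)]])
P=[(66,147),(66,-147),(-53,147),(-53,-147)]; Q=[W(179,97,20),W(579,99,20),W(200,254,20),W(558,256,20)]
print(fit(P,Q))
P=[(8,141),(-50,141),(8,-141),(-50,-141)];Q=[W(190,178,30),W(198,252,30),W(567,180,30),W(560,254,30)]; print('guides',fit(P,Q))
print('wheel',W(377,282,42),'tip px',proj('wrist',[545.85,-15.62,230.6],st)*1.5)
for k,m in masks(im).items():
    for c,a,l,s in blobs(m,150): print(k,np.round(c*1.5),a,np.round(W(*c*1.5,6)),s[:4])
E
```

```text
corners [array([646.9, 135.6]), array([ 654.9, -154. ])]
(array([584.74622514, -11.12075811]), np.float64(0.02737389918028021), array([[-1.1, -2.6],
       [-1.2,  2.7],
       [ 1.4, -3.5],
       [ 0.9,  3.4]]))
guides (array([586.19633553, -11.04039546]), np.float64(0.027181519040005903), array([[-0.8, -1.4],
       [ 1. , -0.4],
       [-0.9,  1.9],
       [ 0.8, -0. ]]))
wheel [517.19844137 -11.66125949] tip px [382.97528116 368.7277902 ]
red [232. 146.] 929 [613. 104.] [136  77  31  51]
red [661. 380.] 899 [ 419. -274.] [410 240  54  31]
blue [311. 147.] 990 [614.  42.] [195  77  31  51]
blue [ 39. 181.] 1128 [581. 259.] [  0 107  65  30]
yellow [378. 196.] 6220 [578. -10.] [133  78 238  74]
green [516. 153.] 886 [ 614. -116.] [327  79  30  50]
green [721. 225.] 1306 [ 563. -291.] [455 130  56  48]
white [383. 248.] 118757 [536. -16.] [  0   0 512 384]
white [449. 152.] 1156 [613. -64.] [279  78  41  51]
white [384. 500.] 282 [276. -25.] [250 317  13  30]
```

```bash
python3 -m jog '[[-0.011,-0.002,0.045,0,0,0,0],[-0.01,-0.002,0.045,0,0,0,0],[0,0,0.045,0,0,0,0],[0,0,0.045,0,0,0,0],[0,0,0,0,0,0,0]]'; python3 -m jog '[[0,0,0.003,0,0,0,0],[0,0,0.002,0,0,0,0],[0,0,0,0,0,0,0]]'; python3 -m jog '[[0,0,0.002,0,0,0,0],[0,0,0,0,0,0,0]]';python3 -m jog '[[0,0,0.002,0,0,0,0],[0,0,0,0,0,0,0]]'
```

```text
time_s: 2.35
eef_pos: [521.3, -13.4, 58.0]
ee_rot: [-0.001, 1.0, 0.015, -0.005]
force: [-0.3, 0.9, 0.4]
grip_width: -0.004
grip_force: 0.0
time_s: 2.65
eef_pos: [525.7, -13.3, 59.1]
ee_rot: [0.0, 1.0, 0.016, 0.002]
force: [-0.0, 0.1, 0.5]
grip_width: 0.0
grip_force: 0.0
time_s: 2.85
eef_pos: [525.0, -12.9, 55.8]
ee_rot: [0.0, 1.0, 0.016, 0.0]
force: [1.2, 0.7, 0.3]
grip_width: 0.001
grip_force: 0.0
time_s: 3.05
eef_pos: [524.7, -12.8, 53.2]
ee_rot: [-0.0, 1.0, 0.016, -0.0]
force: [-0.2, 1.1, -0.4]
grip_width: -0.001
grip_force: 0.0
```

```bash
for i in 1 2 3; do python3 -m jog '[[0,0,0.001,0,0,0,0],[0,0,0,0,0,0,0],[0,0,0,0,0,0,0]]'|sed -n '2p;4p'; done
```

```text
eef_pos: [524.9, -12.9, 52.5]
force: [-0.5, 0.9, 2.4]
eef_pos: [525.7, -12.9, 52.1]
force: [0.9, 0.8, 6.7]
eef_pos: [526.4, -12.9, 51.7]
force: [3.6, 1.8, 10.4]
```

```bash
python3 -m jog '[[-0.003,0,0,0,0,0,0],[-0.003,0,0,0,0,0,0],[-0.003,0,0,0,0,0,0],[-0.003,0,0,0,0,0,0],[-0.003,0,0,0,0,0,0]]'|sed -n '2p;4p';python3 -m jog '[[-0.003,0,0,0,0,0,0],[-0.002,0,0,0,0,0,0],[0,0,0,0,0,0,0]]'|sed -n '2p;4p'
python3 - <<'E'
from h import *
im=save('wrist','w2.png',(100,60,400,300),2)
E
```

```text
eef_pos: [512.0, -13.3, 52.7]
force: [2.7, 4.4, 18.9]
eef_pos: [506.7, -13.5, 52.6]
force: [-0.2, 4.1, 20.5]
```

View pics/w2.png

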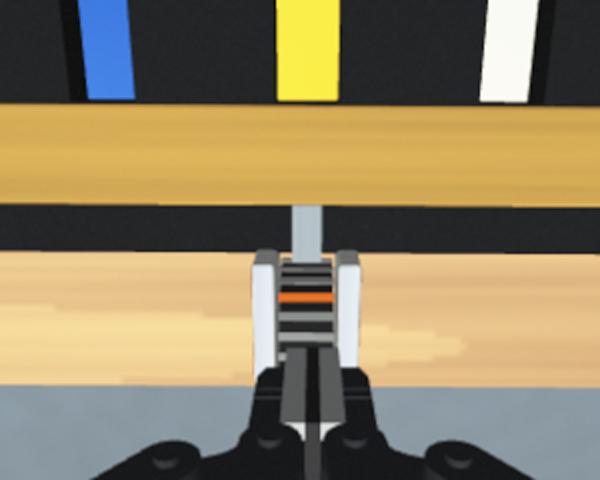

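The keeper's front edge is at crop row 103 and the wheel's orange mark at row 297. I'll work out the keeper position from that.

```bash
cat >> h.py <<'E'
TR=np.array([585.5,-11.1]);TA=0.0273
def loc(p): 
    d=np.array(p)[:2]-TR; c,s=np.cos(TA),np.sin(TA); return np.array([c*d[0]+s*d[1],-s*d[0]+c*d[1]])
def keeper(im):
    "front edge local x from brass colour between the pockets"
    H,S,V=cv2.split(cv2.cvtColor(im,cv2.COLOR_RGB2HSV)); r=[]
    for y in (-27,27):
        pts=[proj('wrist',[*(TR+np.array([[np.cos(TA),-np.sin(TA)],[np.sin(TA),np.cos(TA)]])@[x,y]),26.5]) for x in np.arange(25,-30,-0.25)]
        for x,p in zip(np.arange(25,-30,-0.25),pts):
            u,v=np.round(p).astype(int)
            if 0<=v<384 and 0<=u<512 and V[v,u]>110 and S[v,u]>80: r.append(x);break
    return r
E
python3 - <<'E'
from h import *
for f,st in(('w1',dict(eef_pos=[545.85,-15.62,241.65],ee_rot=[0,.99986,.01679,-.00065])),('w2',None)):
    im=cv2.cvtColor(cv2.imread('pics/raw_%s.png'%f),cv2.COLOR_BGR2RGB)
    if st:
        import h; o=h.cam; h.cam=lambda n,s=None: o(n,st)
    else: h.cam=o
    print(f,keeper(im))
E
```

```text
w1 [np.float64(-2.5), np.float64(-1.75)]
w2 [np.float64(-11.25), np.float64(-11.0)]
```

```bash
python3 -m jog '[[0,0,-0.01,0,0,0,0],[0.02,0,0,0,0,0,0],[0,0,0.009,0,0,0,0],[0,0,0,0,0,0,0],[0,0,0,0,0,0,0]]'|sed -n '2p;4p'; python3 -m jog '[[-0.003,0,0,0,0,0,0],[-0.003,0,0,0,0,0,0],[-0.003,0,0,0,0,0,0],[-0.003,0,0,0,0,0,0],[-0.003,0,0,0,0,0,0]]'|sed -n '2p;4p';python3 -m jog '[[-0.003,0,0,0,0,0,0],[-0.003,0,0,0,0,0,0],[0,0,0,0,0,0,0]]'|sed -n '2p;4p'
python3 - <<'E'
from h import *
print(keeper(eyes.capture('wrist')))
E
```

```text
eef_pos: [525.8, -13.2, 51.9]
force: [3.0, -0.3, 9.6]
eef_pos: [510.9, -13.7, 52.7]
force: [1.7, 0.7, 17.5]
eef_pos: [505.6, -14.1, 52.7]
force: [5.4, -0.5, 12.9]
[np.float64(-19.5), np.float64(-19.25)]
```

One more stroke to run it against the stop.

```bash
python3 -m jog '[[0,0,-0.01,0,0,0,0],[0.02,0,0,0,0,0,0],[0,0,0.01,0,0,0,0],[0,0,0,0,0,0,0],[0,0,0,0,0,0,0]]'|sed -n '2p;4p'; python3 -m jog '[[-0.003,0,0,0,0,0,0],[-0.003,0,0,0,0,0,0],[-0.003,0,0,0,0,0,0],[0,0,0,0,0,0,0],[0,0,0,0,0,0,0]]'|sed -n '2p;4p'; python3 -m jog '[[0,0,-0.02,0,0,0,0],[0,0,-0.03,0,0,0,0.0854],[0.04,0,-0.02,0,0,0,0.0854],[0.04,0,0,0,0,0,0.0854],[0,0,0,0,0,0,0.0854]]'|sed -n '2p;4p'; python3 -m jog '[[0,0,0,0,0,0,0.0854]]'|sed -n '2p;4p';python3 - <<'E'
from h import *
print(keeper(save('wrist','w3.png',s=1.5)))
s=sense(); np.save('s3.npy',s); print(s['eef_pos'],s['ee_rot'])
E
```

```text
eef_pos: [524.9, -13.2, 52.0]
force: [4.4, 0.5, 11.2]
eef_pos: [516.7, -13.8, 52.7]
force: [7.5, 0.0, 14.9]
eef_pos: [596.5, -10.8, 119.8]
force: [-0.8, -0.8, -0.5]
eef_pos: [593.3, -10.5, 119.3]
force: [-0.5, -0.3, -1.0]
[np.float64(-19.0), np.float64(-19.25)]
[593.02276124 -10.4643422  119.64722899] [-3.84114979e-04  9.99870348e-01  1.59854851e-02 -1.89864984e-03]
```

View pics/w3.png

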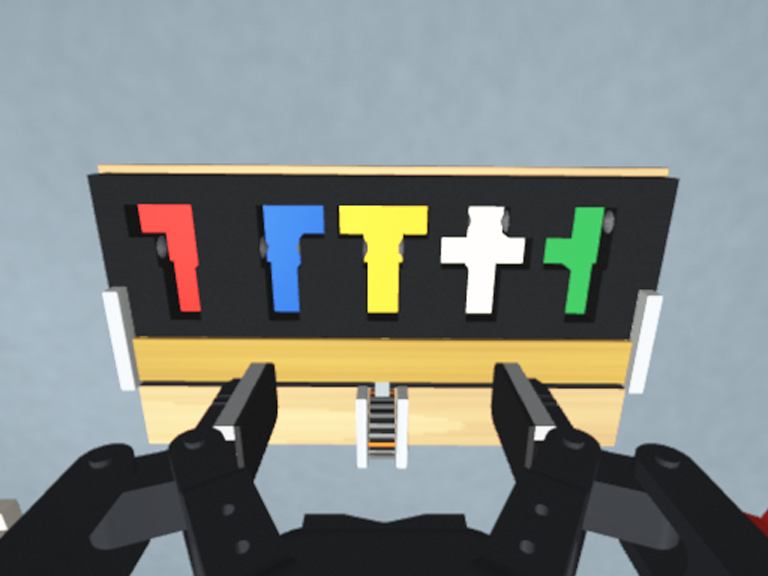

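The keeper is fully back and no longer moves under the stroke. All five pockets are clear, with their colour floors at rows 205-313. I'll refine the pocket poses from rim and floor edges.

```bash
cat > pk.py <<'E'
from h import *
s=np.load('s3.npy',allow_pickle=True).item()
im=cv2.cvtColor(cv2.imread('pics/raw_w3.png'),cv2.COLOR_BGR2RGB)
camy=cam('wrist',s)[1][1,3]; print('cam',cam('wrist',s)[1][:3,3])
H,S,V=cv2.split(cv2.cvtColor(im,cv2.COLOR_RGB2HSV))
bright=((V>110)).astype(np.uint8)*255
P=[];Q=[]
for k,(u0,u1) in dict(red=(85,140),blue=(170,220),yellow=(223,288),white=(290,352),green=(360,406)).items():
    m=np.zeros_like(bright); m[125:218,u0:u1]=bright[125:218,u0:u1]
    b=max(blobs(m,100),key=lambda t:t[1]); l=b[2]; ys,xs=np.where(l); top,bot=ys.min()-.5,ys.max()+.5
    r=range(int(bot)-18,int(bot)-4)  # tail rows
    L=[];Rr=[]
    for v in r:
        u=np.where(l[v])[0]; L.append(u.min()-.5);Rr.append(u.max()+.5)
    vm=np.mean(r); um=(np.mean(L)+np.mean(Rr))/2
    pl=ray('wrist',(np.mean(L),vm),6,s);plz=ray('wrist',(np.mean(L),vm),20,s)
    pr=ray('wrist',(np.mean(Rr),vm),6,s);prz=ray('wrist',(np.mean(Rr),vm),20,s)
    # floor edge: whichever side is nearer constraint; visible = intersection of floor and rim window
    if pl[1]>camy+10: yl=pl[1]; yr=prz[1]
    elif pl[1]<camy-20: yl=plz[1]; yr=pr[1]
    else: yl=pl[1];yr=pr[1]
    tp=ray('wrist',(um if k!='x' else 0,top),20,s); bt=ray('wrist',(um,bot),6,s)
    print(k,'y centre %.1f width %.1f'%((yl+yr)/2,yl-yr),'at x %.1f'%pl[0],'far %.1f near %.1f len %.1f'%(tp[0],bt[0],tp[0]-bt[0]),'arm cols',b[3])
E
python3 pk.py
```

```text
cam [671.14858988  -8.31440639 250.85636106]
red y centre 98.2 width 18.1 at x 581.2 far 635.0 near 570.3 len 64.7 arm cols [  91  136   43   72 1555]
blue y centre 44.2 width 17.8 at x 583.0 far 636.6 near 572.2 len 64.5 arm cols [ 175  136   42   72 1800]
yellow y centre -10.2 width 18.0 at x 583.8 far 637.4 near 573.1 len 64.4 arm cols [ 226  137   60   72 2338]
white y centre -64.2 width 18.3 at x 585.7 far 639.0 near 574.9 len 64.2 arm cols [ 294  137   56   72 2122]
green y centre -118.3 width 17.9 at x 587.5 far 639.9 near 576.7 len 63.2 arm cols [ 362  138   41   71 1483]
```

```bash
python3 -c "
from h import *
go(563,-288,130,-0.37)"
```

```text
rz 0.402 shift mm dx 72.4 dy 269.6 dz -10.4 tilt [-0.0038  0.0007] j6 1.32
```

```bash
cat > gg.py <<'E'
from h import *
import sys
def gauge(k,f,flip=False,view=False,half=45,zc=14):
    s=sense(); im=save('wrist',f,(90,60,430,300),2)
    m=masks(im)[k]
    if k=='white':
        H,S,V=cv2.split(cv2.cvtColor(im,cv2.COLOR_RGB2HSV)); m=((S<22)&(V>120)).astype(np.uint8)*255; m=cv2.morphologyEx(m,cv2.MORPH_OPEN,np.ones((3,3)))
    pc=proj('wrist',[s['eef_pos'][0],s['eef_pos'][1],zc],s)
    bs=blobs(m,200); b=min(bs,key=lambda t:np.hypot(*(t[0]-pc))); l=b[2].astype(np.uint8)
    ys,xs=np.where(l); top,bot=ys.min()-.5,ys.max()+.5
    print(k,'area',b[1],'bbox',b[3][:4],'pred centre',np.round(pc))
    rr=range(int(bot)-16,int(bot)-5) if not flip else range(int(top)+6,int(top)+17)
    L=np.array([[np.where(l[v])[0].min()-.5,np.where(l[v])[0].max()+.5,v] for v in rr])
    mid=(L[:,0]+L[:,1])/2
    Rm=R(s['ee_rot']); T=lambda u,v,z: (Rm.T@(ray('wrist',(u,v),z,s)-s['eef_pos']))[:2]
    a=T(mid[0],rr[0],14);c=T(mid[-1],rr[-1],14)
    pf=np.polyfit(list(rr),mid,1); a=T(np.polyval(pf,rr[0]),rr[0],14);c=T(np.polyval(pf,rr[-1]),rr[-1],14)
    sl=np.arctan2((a-c)[1],(a-c)[0]) # tail axis angle in tool frame
    e1=T(np.polyval(pf,top if flip else bot),bot if not flip else top,14 if not flip else 0) # tail end
    w=T(L[5,1],rr[5],14)[1]-T(L[5,0],rr[5],14)[1]
    sg=-1 if flip else 1
    o=e1+sg*45*np.array([np.cos(sl),np.sin(sl)])
    e2=T(mid.mean(),top if not flip else bot,0 if not flip else 28)
    print('tail angle in tool %.3f (rz to apply) tail width %.1f'%(sl,w),'origin in tool',np.round(o,1),'far-end x %.1f -> origin x %.1f'%(e2[0],e2[0]-sg*15))
    print('eef',np.round(s['eef_pos'],1))
if __name__=='__main__': gauge(sys.argv[1],sys.argv[2],len(sys.argv)>3)
E
python3 -m jog '[[0,0,0,0,0,0.14,0.04],[0,0,0,0,0,0.13,0.04],[0,0,0,0,0,0.13,0.04],[0.013,0.048,-0.002,0,0,0,0.04],[0.013,0.048,-0.002,0,0,0,0.04]]'|sed -n 2p; python3 -m jog '[[0.013,0.048,-0.002,0,0,0,0.04],[0.013,0.048,-0.002,0,0,0,0.04],[0.01,0.038,-0.002,0,0,0,0.04],[0.01,0.038,0,0,0,0,0.04],[0,0,0,0,0,0,0.04]]'|sed -n 2p; python3 -m jog '[[0,0,0,0,0,0,0.04],[0,0,0,0,0,0,0.04]]'|sed -n 2,3p; python3 gg.py green g1.png
```

```text
eef_pos: [582.8, -109.6, 124.8]
eef_pos: [563.1, -290.5, 130.5]
eef_pos: [565.0, -285.3, 131.0]
ee_rot: [-0.0, 0.983, -0.183, -0.001]
green area 1486 bbox [233 156  38  68] pred centre [255. 186.]
tail angle in tool 0.038 (rz to apply) tail width 13.3 origin in tool [10.   2.4] far-end x 24.0 -> origin x 9.0
eef [ 565.  -285.3  131. ]
```

View pics/g1.png

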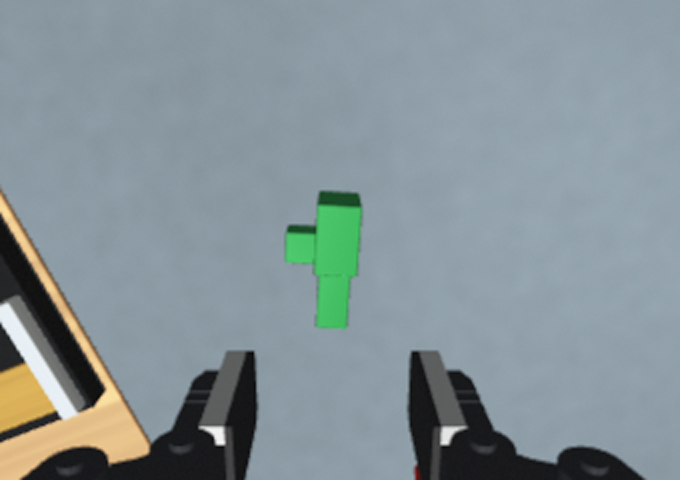

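The green gauge is aligned in the view: block at (338,240), tail down, arm to the left. It sits about 10 mm ahead of and 2.4 mm to the right of the TCP.

```bash
python3 -m jog '[[0,0,0,0,0,0.04,0.04],[0.01,0.002,0.04,0,0,0,0.04],[0,0,0.04,0,0,0,0.04],[0,0,0.023,0,0,0,0.04],[0,0,0,0,0,0,0.04]]' 40|sed -n 2p; python3 -m jog '[[0,0,0,0,0,0,0.04],[0,0,0,0,0,0,0.0],[0,0,0,0,0,0,0],[0,0,0,0,0,0,0],[0,0,0,0,0,0,0]]'; python3 -m jog '[[0,0,-0.04,0,0,0,0],[0,0,-0.04,0,0,0,0],[0,0,-0.005,0,0,0,0],[0,0,0,0,0,0,0],[0,0,0,0,0,0,0]]'
python3 - <<'E'
from h import *
save('wrist','g2.png',(90,60,430,300),2)
h=0.0265; go(623.4,-117.3,115,h)
E
```

```text
eef_pos: [573.2, -290.4, 25.8]
time_s: 10.05
eef_pos: [574.4, -292.5, 29.7]
ee_rot: [0.0, 0.979, -0.203, 0.001]
force: [-0.2, 2.4, 6.8]
grip_width: 0.195
grip_force: 40.7
time_s: 10.55
eef_pos: [573.3, -292.1, 112.0]
ee_rot: [-0.0, 0.979, -0.203, -0.001]
force: [-0.6, -0.1, -0.7]
grip_width: 0.195
grip_force: 39.8
rz -0.435 shift mm dx 54.8 dy -173.3 dz -3.4 tilt [-0.0024  0.0018] j6 1.33
```

View pics/g2.png

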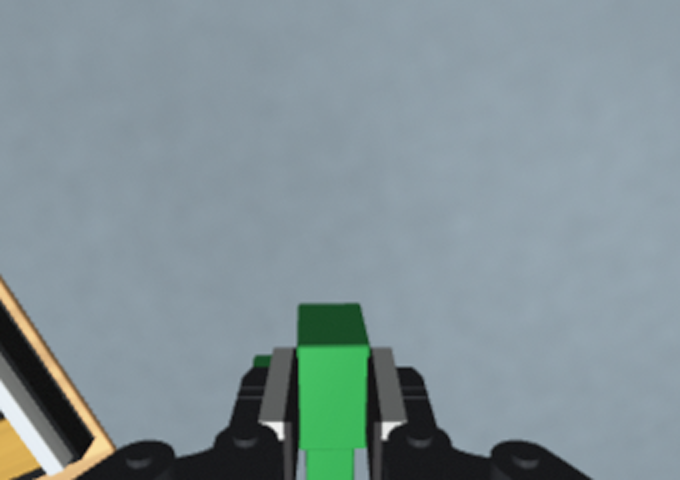

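Green is held square between the pads, with the block top's front edge at crop row 345 and its rear edge at row 450. I'll compute its offset in the hand and the move to the pocket.

```bash
cat >> h.py <<'E'
def hand(uvs,dz,crop=(90,60),sc=2):
    s=sense(); Rm=R(s['ee_rot'])
    for u,v in uvs:
        p=ray('wrist',(u/sc+crop[0],v/sc+crop[1]),s['eef_pos'][2]-dz,s); print('hand',np.round(Rm.T@(p-s['eef_pos']),1))
E
python3 - <<'E'
from h import *
hand([(333,345),(333,450)],1.7)
E
python3 -m jog '[[0,0,-0.003,0,0,-0.145,0],[0,0,0,0,0,-0.145,0],[0,0,0,0,0,-0.145,0],[0.0137,-0.0433,0,0,0,0,0],[0.0137,-0.0433,0,0,0,0,0]]'|sed -n 2p; python3 -m jog '[[0.0137,-0.0433,0,0,0,0,0],[0.0137,-0.0433,0,0,0,0,0],[0,0,0,0,0,0,0],[0,0,0,0,0,0,0],[0,0,0,0,0,0,0]]'
python3 - <<'E'
from h import *
save('wrist','g3.png',(90,60,430,300),2); go(623.4,-117.3,50,.0265)
E
```

```text
hand [12.7  1.4  1.7]
hand [-17.3   1.4   1.7]
eef_pos: [598.3, -204.6, 114.6]
time_s: 11.6
eef_pos: [623.6, -118.6, 115.4]
ee_rot: [-0.0, 1.0, 0.013, -0.001]
force: [0.1, -0.4, -0.6]
grip_width: 0.197
grip_force: 39.8
rz -0.001 shift mm dx -0.1 dy -1.6 dz 65.6 tilt [-0.001   0.0002] j6 1.17
```

View pics/g3.png

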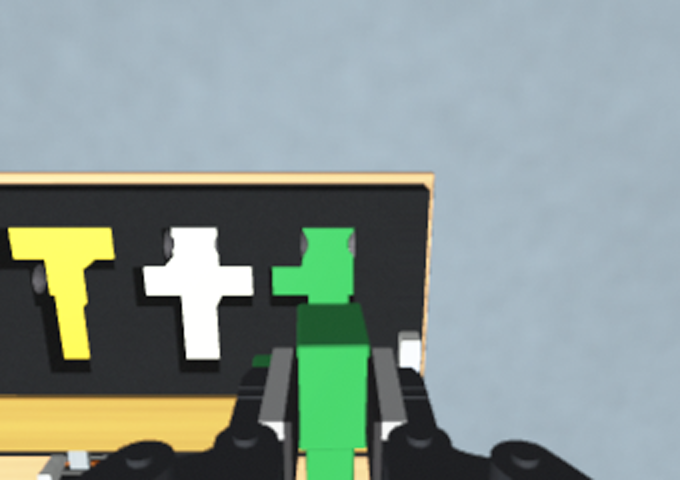

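Run:
```python
from h import *
print(np.array(eyes.calibration('wrist')['mount']).round(4)); s=sense(); print(s['eef_pos'],s['ee_rot'],R(s['ee_rot']).round(4))
hand([(333,345),(333,450)],1.7)
for i in range(3): print(sense()['eef_pos'])
```

```text
[[ 3.000000e-04 -9.506000e-01 -3.105000e-01  7.765890e+01]
 [ 1.000000e+00  2.000000e-04  3.000000e-04  2.513000e-01]
 [-3.000000e-04 -3.105000e-01  9.506000e-01 -1.315089e+02]
 [ 0.000000e+00  0.000000e+00  0.000000e+00  1.000000e+00]]
[ 623.58791141 -118.92165908  115.6389352 ] [-1.08665386e-04  9.99919367e-01  1.26879262e-02 -5.13123820e-04] [[ 9.997e-01  2.540e-02 -1.000e-03]
 [ 2.540e-02 -9.997e-01  2.000e-04]
 [-1.000e-03 -2.000e-04 -1.000e+00]]
hand [12.4  0.6  1.7]
hand [-17.6   0.6   1.7]
[ 623.58791141 -118.92165908  115.6389352 ]
[ 623.58791141 -118.92165908  115.6389352 ]
[ 623.58791141 -118.92165908  115.6389352 ]
```

```bash
for i in 1 2 ; do python3 - <<'E'
from h import *
for i in range(3): c=eyes.calibration('wrist'); print(np.array(c['mount'])[:3,3].round(2),round(c['fx'],2),round(c['cx'],2),np.array(c['mount'])[1,2].round(5))
s=sense();print(s['time_s'],s['eef_pos'])
E
done
```

```text
[  77.66    0.25 -131.51] 302.45 255.88 0.00034
[  77.66    0.25 -131.51] 302.45 255.88 0.00034
[  77.66    0.25 -131.51] 302.45 255.88 0.00034
11.65 [ 623.58791141 -118.92165908  115.6389352 ]
[  77.66    0.25 -131.51] 302.45 255.88 0.00034
[  77.66    0.25 -131.51] 302.45 255.88 0.00034
[  77.66    0.25 -131.51] 302.45 255.88 0.00034
11.65 [ 623.58791141 -118.92165908  115.6389352 ]
```

```bash
cat >> h.py <<'E'
def pock(uvs,z=20,crop=(90,60),sc=2):
    s=sense(); Rm=R(s['ee_rot'])
    for u,v in uvs:
        p=ray('wrist',(u/sc+crop[0],v/sc+crop[1]),z,s); print('pock',np.round(Rm.T@(p-s['eef_pos']),1),np.round(p,1))
E
python3 - <<'E'
from h import *
b=cv2.imread('pics/raw_g3.png'); H,S,V=cv2.split(cv2.cvtColor(b,cv2.COLOR_BGR2HSV))
for v in (176,178,180,202,205): 
    u=np.where(V[v,215:300]>100)[0]+215; print(v,u.min(),u.max())
u=254;print(V[168:180,u],V[225:290:3,u].tolist())
hand([(333,345),(333,450)],1.7); pock([(329,228)])
E
```

```text
176 242 266
178 242 266
180 243 266
202 215 266
205 215 266
[ 51  50  49  48  48  80 191 221 221 221 221 221] [89, 88, 87, 209, 217, 218, 217, 217, 216, 217, 217, 216, 216, 216, 216, 216, 216, 216, 217, 216, 210, 215]
hand [12.4  0.6  1.7]
hand [-17.6   0.6   1.7]
pock [16.4 -0.7 95.6] [ 639.9 -117.7   20. ]
```

```bash
python3 -m jog '[[0.0022,-0.0013,0.03,0,0,0,0],[0,0,0.02,0,0,0,0],[0,0,0.01,0,0,0,0],[0,0,0,0,0,0,0],[0,0,0,0,0,0,0]]'|sed -n '2,4p'; for i in 1 2 3 ; do python3 -m jog '[[0,0,0.002,0,0,0,0],[0,0,0,0,0,0,0],[0,0,0,0,0,0,0]]'|sed -n '2,4p'; done; python3 -c "
from h import *
go(625.7,-117.5,36,.0265)"
```

```text
eef_pos: [626.5, -117.1, 57.2]
ee_rot: [0.0, 1.0, 0.013, 0.001]
force: [0.1, -0.1, -0.4]
eef_pos: [626.4, -116.5, 54.8]
ee_rot: [0.0, 1.0, 0.013, 0.0]
force: [1.0, 0.1, -0.5]
eef_pos: [626.1, -116.4, 52.3]
ee_rot: [-0.0, 1.0, 0.013, -0.0]
force: [0.1, 0.0, -0.6]
eef_pos: [626.2, -116.4, 50.2]
ee_rot: [-0.0, 1.0, 0.013, -0.0]
force: [0.6, 0.2, -0.3]
rz 0.000 shift mm dx -0.5 dy 1.1 dz 14.2 tilt [-0.0001  0.0001] j6 1.18
```

```bash
python3 -m jog '[[-0.0004,0.0011,0,0,0,0,0],[0,0,0,0,0,0,0],[0,0,0.002,0,0,0,0],[0,0,0,0,0,0,0],[0,0,0,0,0,0,0]]'|sed -n '2p;4p'; for i in 1 2 3 ; do python3 -m jog '[[0,0,0.002,0,0,0,0],[0,0,0,0,0,0,0],[0,0,0,0,0,0,0]]'|sed -n '2p;4p'; done
```

```text
eef_pos: [625.8, -117.5, 48.2]
force: [0.1, 0.1, -0.9]
eef_pos: [625.8, -117.5, 46.2]
force: [0.2, -0.4, -0.7]
eef_pos: [625.8, -117.6, 44.2]
force: [1.3, 0.2, -0.2]
eef_pos: [625.9, -117.6, 42.2]
force: [0.5, -0.1, -1.4]
```

```bash
for i in 1 2 3 4; do python3 -m jog '[[0,0,0.002,0,0,0,0],[0,0,0,0,0,0,0],[0,0,0,0,0,0,0]]'|sed -n '2p;4p'; done
```

```text
eef_pos: [625.8, -117.5, 40.1]
force: [0.8, -0.4, -1.3]
eef_pos: [625.8, -117.5, 38.1]
force: [1.1, -0.5, -1.7]
eef_pos: [625.8, -117.5, 36.1]
force: [1.6, -0.3, -1.2]
eef_pos: [626.0, -117.5, 35.7]
force: [-4.2, 1.6, 10.6]
```

```bash
python3 -m jog '[[0,0,0.001,0,0,0,0],[0,0,0,0,0,0,0],[0,0,0,0,0,0,0]]'|sed -n '2p;4p'; python3 -m jog '[[0,0,0,0,0,0,0.035],[0,0,0,0,0,0,0.035],[0,0,-0.02,0,0,0,0.035],[0,0,-0.02,0,0,0,0.035],[0,0,0,0,0,0,0]]'|sed -n '2p;4p';python3 -m jog '[[0,0,0,0,0,0,0.0],[0,0,0,0,0,0,0]]'|sed -n '2p;4p'; python3 -c "
from h import *
save('wrist','g4.png',(90,60,430,300),2)
go(623.5,-117.5,47,.0265)"
```

```text
eef_pos: [626.1, -117.5, 35.6]
force: [-7.0, 2.4, 17.0]
eef_pos: [627.0, -118.0, 75.6]
force: [-0.5, -0.1, 0.4]
eef_pos: [625.2, -117.4, 71.9]
force: [0.5, 1.5, -0.0]
rz 0.000 shift mm dx -1.7 dy 0.1 dz 25.0 tilt [-0.002   0.0008] j6 1.17
```

View pics/g4.png

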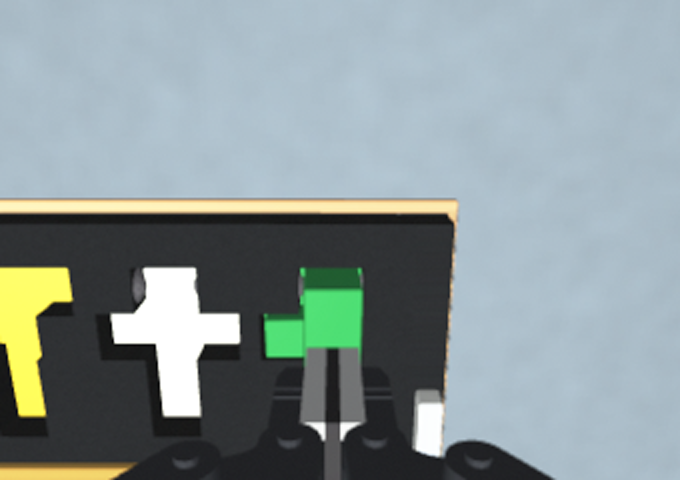

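Green is in its pocket, with the arm at (285,337) inside the cutout. I'll press its block from above to confirm height.

```bash
python3 -m jog '[[-0.002,0,0.02,0,0,0,0],[0,0,0.006,0,0,0,0],[0,0,0,0,0,0,0],[0,0,0,0,0,0,0]]'|sed -n '2p;4p'; for i in 1 2 3; do python3 -m jog '[[0,0,0.001,0,0,0,0],[0,0,0,0,0,0,0],[0,0,0,0,0,0,0]]'|sed -n '2p;4p'; done
```

```text
eef_pos: [623.7, -117.6, 47.0]
force: [-0.3, 0.1, -0.5]
eef_pos: [623.8, -117.7, 46.3]
force: [-1.2, -0.0, -0.1]
eef_pos: [623.8, -117.6, 45.3]
force: [0.2, -0.4, -0.4]
eef_pos: [623.9, -117.5, 45.1]
force: [-2.5, 0.8, 5.7]
```

```bash
python3 -m jog '[[0,0,0.0015,0,0,0,0],[0,0,0,0,0,0,0],[0,0,0,0,0,0,0]]'|sed -n '2p;4p'; python3 -m jog '[[0,0,-0.04,0,0,0,0],[0,0,-0.045,0,0,0,0.04],[0,0,0,0,0,-0.145,0.04],[0,0,0,0,0,-0.145,0.04],[0,0,0,0,0,-0.145,0.04]]'|sed -n 2p; python3 -m jog '[[0,0,0,0,0,-0.145,0.04],[0,0,0,0,0,-0.145,0.04],[0,0,0,0,0,-0.145,0.04],[0,0,0,0,0,-0.145,0.04],[0,0,0,0,0,-0.145,0.04]]'|sed -n 2p;python3 -m jog '[[0,0,0,0,0,-0.1,0.04],[0,0,0,0,0,0,0.04]]'|sed -n 2p; python3 -c "
from h import *
go(419,-274,130,1.29)"
```

```text
eef_pos: [624.0, -117.6, 45.0]
force: [-7.5, 2.8, 17.2]
eef_pos: [623.8, -117.6, 128.0]
eef_pos: [623.8, -117.6, 127.7]
eef_pos: [623.8, -117.6, 127.7]
rz -0.002 shift mm dx -207.0 dy -153.4 dz -2.3 tilt [-0.0001  0.    ] j6 -0.09
```

```bash
python3 -m jog '[[-0.035,-0.026,0,0,0,0,0.04],[-0.035,-0.026,0,0,0,0,0.04],[-0.035,-0.026,0,0,0,0,0.04],[-0.035,-0.026,0,0,0,0,0.04],[-0.035,-0.026,0,0,0,0,0.04]]'|sed -n 2p; python3 -m jog '[[-0.032,-0.024,-0.002,0,0,0,0.04],[0,0,0,0,0,0,0.04],[0,0,0,0,0,0,0.04],[0,0,0,0,0,0,0.04]]'|sed -n 2,3p; python3 gg.py red r1.png f
```

```text
eef_pos: [448.5, -249.9, 127.9]
eef_pos: [418.6, -272.7, 129.8]
ee_rot: [0.0, 0.8, 0.6, 0.0]
red area 1684 bbox [249 136  35  76] pred centre [258. 188.]
tail angle in tool -0.005 (rz to apply) tail width 13.1 origin in tool [-2.5  2.4] far-end x -16.4 -> origin x -1.4
eef [ 418.6 -272.7  129.8]
```

View pics/r1.png

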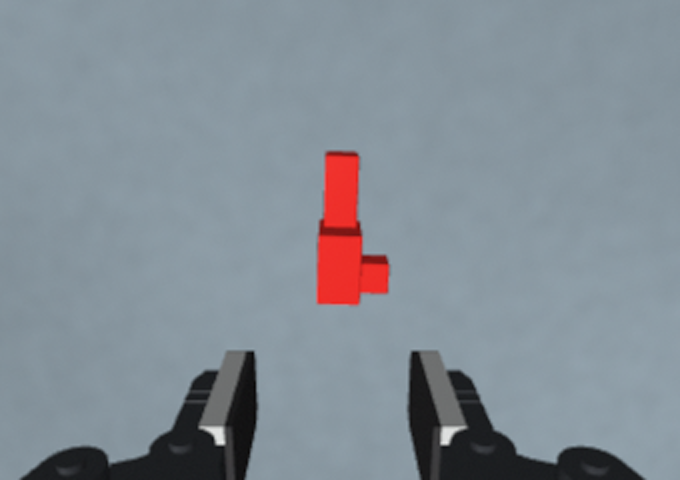

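Red is aligned in the half-turned view: tail up, block at (340,265), arm to the right. It sits at (-2, +2.4) mm in the tool frame.

```bash
python3 -m jog '[[-0.002,0.0024,0.04,0,0,0,0.04],[0,0,0.04,0,0,0,0.04],[0,0,0.019,0,0,0,0.04],[0,0,0,0,0,0,0.04],[0,0,0,0,0,0,0.04]]' 40|sed -n 2p; python3 -m jog '[[0,0,0,0,0,0,0.0],[0,0,0,0,0,0,0],[0,0,0,0,0,0,0],[0,0,0,0,0,0,0],[0,0,0,0,0,0,0]]'; python3 -m jog '[[0,0,-0.04,0,0,0,0],[0,0,-0.04,0,0,0,0],[0,0,-0.005,0,0,0,0],[0,0,0,0,0,0,0],[0,0,0,0,0,0,0]]'|sed -n '2p;5,6p'; python3 -c "
from h import *
go(617.6,98.7,115,.0265+np.pi)"
```

```text
eef_pos: [420.5, -275.6, 31.3]
time_s: 21.45
eef_pos: [420.5, -276.2, 32.3]
ee_rot: [0.001, 0.8, 0.6, 0.0]
force: [-0.0, 1.2, 6.6]
grip_width: 0.198
grip_force: 39.4
eef_pos: [419.3, -275.3, 115.0]
grip_width: 0.193
grip_force: 39.3
rz -1.881 shift mm dx -208.1 dy 368.6 dz -0.0 tilt [-0.001   0.0011] j6 -0.53
```

```bash
for i in 1 2; do python3 -m jog '[[0,0,0,0,0,-0.145,0],[0,0,0,0,0,-0.145,0],[0,0,0,0,0,-0.145,0],[0,0,0,0,0,-0.145,0],[0,0,0,0,0,-0.145,0]]' >/dev/null; done;  python3 -m jog '[[0,0,0,0,0,-0.145,0],[0,0,0,0,0,-0.145,0],[0,0,0,0,0,-0.141,0],[-0.023,0.041,0,0,0,0,0],[-0.023,0.041,0,0,0,0,0]]'|sed -n '2p'; python3 -m jog '[[-0.023,0.041,0,0,0,0,0],[-0.023,0.041,0,0,0,0,0],[-0.023,0.041,0,0,0,0,0],[-0.023,0.041,0,0,0,0,0],[-0.023,0.041,0,0,0,0,0]]'|sed -n '2p'; python3 -m jog '[[-0.023,0.041,0,0,0,0,0],[-0.023,0.041,0,0,0,0,0],[0,0,0,0,0,0,0],[0,0,0,0,0,0,0],[0,0,0,0,0,0,0]]'|sed -n '2,6p'; python3 -c "
from h import *
save('wrist','r2.png',(90,60,430,300),2)
go(617.6,98.7,115,.0265+np.pi)"
```

```text
eef_pos: [463.2, -191.8, 114.3]
eef_pos: [573.1, 17.3, 114.1]
eef_pos: [616.3, 97.6, 114.7]
ee_rot: [-0.001, -0.013, 1.0, -0.0]
force: [0.6, 0.1, -0.1]
grip_width: 0.196
grip_force: 39.3
rz -0.002 shift mm dx -1.2 dy 1.3 dz 0.1 tilt [-0.0015 -0.0001] j6 -1.63
```

View pics/r2.png

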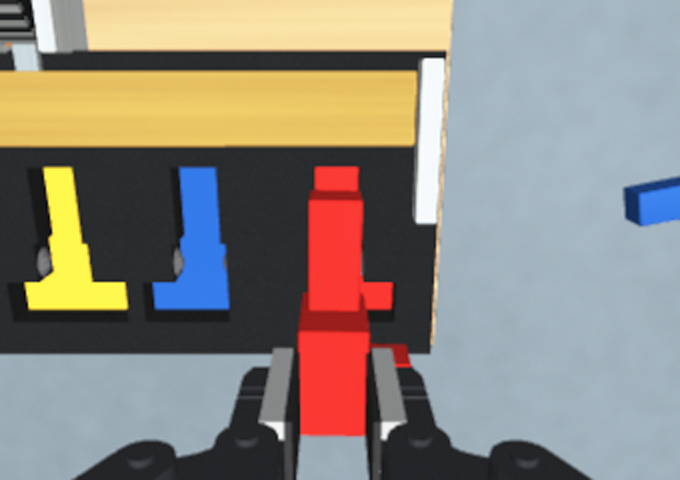

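Red is held, the tail of its pocket shows at (336,167), and the arm of the pocket is on the right, as it should be. I'll compute the offsets.

Run:
```python
from h import *
hand([(333.5,332),(333.5,435)],4); pock([(336.5,167)]);pock([(315,172),(358,172)],20); pock([(315,172),(358,172)],6)
print(sense()['eef_pos'], np.array(eyes.calibration('wrist')['mount'])[:3,3])
```

```text
hand [18.5  0.2  4. ]
hand [-10.7   0.2   4. ]
pock [44.2  1.5 95.2] [572.1  97.7  20. ]
pock [42.3 -6.6 95.2] [574.2  89.7  20. ]
pock [42.3  9.6 95.2] [573.8 105.8  20. ]
pock [ 39.9  -7.  109.2] [576.6  89.3   6. ]
pock [ 39.9  10.2 109.2] [576.2 106.5   6. ]
[616.46118381  97.33883437 115.13670166] [  81.1590942    -0.25227862 -131.50802159]
```

Run:
```python
from h import *
b=cv2.imread('pics/raw_r2.png'); V=b.max(2)
print(V[140:148,258],V[210:220,278],b[220:230,257,2],b[270:282,257,2], V[146,240:278])
pock([(336,310)],6)
```

```text
[ 46  44  45 193 247 251 251 251] [251 251 251 251 194  60  28  29  27  29] [153 154 154 154 154 183 238 249 251 251] [251 251 251 251 251 251 251 226 165 156 157 156] [ 46  47  47  44  45  46  43 184 246 251 251 251 251 251 251 251 251 251
 251 251 251 251 252 251 251 251 251 251 229 123  43  46  47  48  47  47
  47  47]
pock [-19.7   1.5 109.1] [635.9  99.3   6. ]
```

```bash
python3 -m jog '[[-0.0061,0.0012,0.03,0,0,0,0],[0,0,0.02,0,0,0,0],[0,0,0.006,0,0,0,0],[0,0,0,0,0,0,0],[0,0,0,0,0,0,0]]'|sed -n '2,4p'; python3 -m jog '[[0,0,0,0,0,0,0],[0,0,0,0,0,0,0],[0,0,0,0,0,0,0]]'|sed -n '2,6p'; python3 -c "
from h import *
go(622.5,98.5,53,.0265+np.pi)
save('wrist','r3.png',(90,60,430,300),2)"
```

```text
eef_pos: [623.5, 99.4, 61.0]
ee_rot: [0.001, -0.013, 1.0, -0.0]
force: [0.1, -0.3, -0.9]
eef_pos: [623.2, 99.9, 60.3]
ee_rot: [0.0, -0.013, 1.0, -0.0]
force: [-0.0, 0.4, -0.6]
grip_width: 0.196
grip_force: 39.3
rz -0.000 shift mm dx 0.8 dy -1.3 dz 7.3 tilt [ 0.0008 -0.    ] j6 -1.62
```

View pics/r3.png

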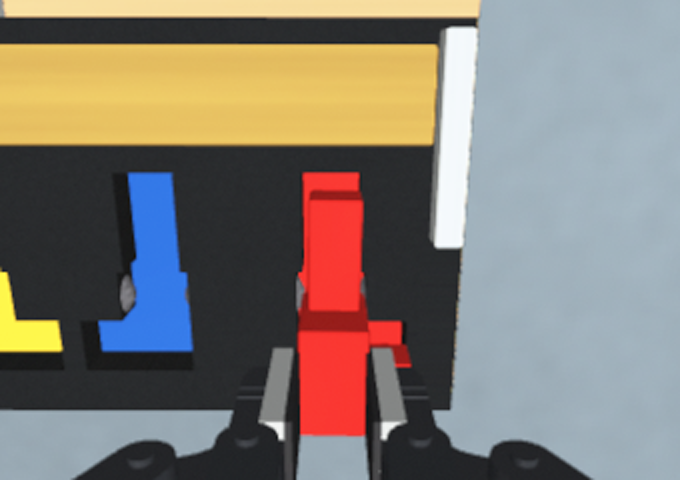

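Close above the pocket, the gauge's tail end is at (336,190) and the pocket's tail end at (331,172).

Run:
```python
from h import *
b=cv2.imread('pics/raw_r3.png'); V=b[:,:,2].astype(int)
print(V[142:162,258]); print(V[149,234:276]);print(V[165,234:276])
pock([(336,190)],28);pock([(336,198)],42);pock([(309,210),(363,210)],42);pock([(303,176),(360,176)],20)
```

```text
[ 40  42  42  42 190 246 251 251 251 251 251 251 244 193 149 151 152 156
 230 248]
[ 42  40  41  41  43  40  34 180 244 250 250 250 250 250 250 250 251 251
 251 251 251 251 251 251 251 251 250 250 251 250 251 251 251 251 244 163
  35  42  41  41  41  42]
[ 42  42  41  40  42  42  37 127 236 241 228 244 250 250 250 250 250 250
 250 250 250 250 250 250 250 250 251 251 251 251 251 251 251 251 251 250
 244 169  42  42  42  40]
pock [48.1  0.9 32.1] [575.   99.6  28. ]
pock [48.9  0.8 18.1] [574.2  99.4  42. ]
pock [45.8 -6.  18.1] [577.5  92.7  42. ]
pock [45.8  7.6 18.1] [577.1 106.4  42. ]
pock [50.6 -8.5 40.1] [572.8  90.1  20. ]
pock [50.6  7.8 40.1] [572.4 106.4  20. ]
```

```bash
python3 -m jog '[[0.0019,-0.0012,0,0,0,0,0],[0,0,0,0,0,0,0],[0,0,0.004,0,0,0,0],[0,0,0,0,0,0,0],[0,0,0,0,0,0,0]]'|sed -n '2p;4p'; for i in 1 2 3 ; do python3 -m jog '[[0,0,0.002,0,0,0,0],[0,0,0,0,0,0,0],[0,0,0,0,0,0,0]]'|sed -n '2p;4p'; done
```

```text
eef_pos: [621.1, 98.7, 55.6]
force: [1.1, 1.2, -0.4]
eef_pos: [621.2, 98.7, 53.8]
force: [-0.2, -0.9, -0.6]
eef_pos: [621.2, 98.7, 51.7]
force: [0.3, -0.1, -0.1]
eef_pos: [621.1, 98.7, 49.7]
force: [0.2, -0.1, -0.4]
```

```bash
for i in 1 2 3 4 5; do python3 -m jog '[[0,0,0.002,0,0,0,0],[0,0,0,0,0,0,0],[0,0,0,0,0,0,0]]'|sed -n '2p;4p'; done
```

```text
eef_pos: [621.2, 98.7, 47.8]
force: [0.4, 0.2, -0.3]
eef_pos: [621.1, 98.7, 45.6]
force: [0.3, 1.6, -1.7]
eef_pos: [621.1, 98.7, 43.6]
force: [0.6, 1.3, -1.2]
eef_pos: [621.1, 98.6, 41.7]
force: [0.5, 0.9, -0.2]
eef_pos: [621.1, 98.7, 39.6]
force: [0.1, 1.3, -1.3]
```

```bash
python3 -m jog '[[0,0,0.002,0,0,0,0],[0,0,0,0,0,0,0],[0,0,0,0,0,0,0]]'|sed -n '2p;4,6p'
```

```text
eef_pos: [621.3, 98.6, 38.3]
force: [-2.1, 1.0, 5.3]
grip_width: 0.192
grip_force: 40.0
```

```bash
python3 -m jog '[[0,0,0.001,0,0,0,0],[0,0,0,0,0,0,0.035],[0,0,0,0,0,0,0.035],[0,0,-0.02,0,0,0,0.035],[0,0,-0.02,0,0,0,0.035]]'|sed -n '2p;4p';python3 -m jog '[[0.0018,0,0,0,0,0,0],[0,0,0,0,0,0,0],[0,0,0,0,0,0,0],[0,0,0.02,0,0,0,0],[0,0,0.009,0,0,0,0]]'|sed -n '2p;4p'; for i in 1 2 3; do python3 -m jog '[[0,0,0.001,0,0,0,0],[0,0,0,0,0,0,0],[0,0,0,0,0,0,0]]'|sed -n '2p;4p'; done
```

```text
eef_pos: [620.7, 98.5, 76.5]
force: [0.2, 0.0, 0.1]
eef_pos: [618.3, 98.6, 45.4]
force: [-0.2, 0.1, -1.0]
eef_pos: [619.3, 98.6, 46.5]
force: [-0.4, -0.4, 0.2]
eef_pos: [619.4, 98.6, 45.8]
force: [-0.5, -0.2, -0.5]
eef_pos: [619.5, 98.6, 45.1]
force: [-0.7, -0.3, 2.5]
```

```bash
python3 -m jog '[[0,0,0.001,0,0,0,0],[0,0,0.001,0,0,0,0],[0,0,0,0,0,0,0],[0,0,0,0,0,0,0]]'|sed -n '2p;4p'; python3 -m jog '[[0,0,-0.04,0,0,0,0],[0,0,-0.045,0,0,0,0.04],[0,0,0,0,0,0.147,0.04],[0,0,0,0,0,0.147,0.04],[0,0,0,0,0,0.147,0.04]]'|sed -n 2p; python3 -m jog '[[0,0,0,0,0,0.147,0.04],[0,0,0,0,0,0.147,0.04],[0,0,0,0,0,0.147,0.04],[0,0,0,0,0,0.147,0.04],[0,0,0,0,0,0.147,0.04]]'|sed -n 2p;python3 -m jog '[[0,0,0,0,0,0.147,0.04],[0,0,0,0,0,0.147,0.04],[0,0,0,0,0,0,0.04]]'|sed -n 2p; python3 -c "
from h import *
im=eyes.capture('top')
for k in ('blue','yellow','white'):
    for c,a,l,s in blobs(masks(im)[k],40): print(k,np.round(ray('top',c,10)[:2]),a)
go(581,255,130,1.7)"
```

```text
eef_pos: [619.7, 98.6, 45.0]
force: [-7.6, -0.7, 18.9]
eef_pos: [619.3, 98.6, 127.8]
eef_pos: [619.3, 98.6, 127.5]
eef_pos: [619.3, 98.6, 127.5]
blue [750. 724.] 560
blue [611.  43.] 136
blue [582. 266.] 74
blue [ 408. -545.] 187
yellow [614.  -9.] 173
yellow [487. 417.] 147
yellow [ 432. -551.] 232
yellow [ 310. -683.] 99
white [612. -63.] 136
rz 0.001 shift mm dx 160.0 dy -17.8 dz -2.4 tilt [-0.0003 -0.    ] j6 -0.16
```

```bash
python3 -m jog '[[0.041,-0.0045,0,0,0,0,0.04],[0.041,-0.0045,0,0,0,0,0.04],[0.041,-0.0045,0,0,0,0,0.04],[0.041,-0.0045,-0.002,0,0,0,0.04],[0,0,0,0,0,0,0.04]]'|sed -n 2p; python3 -m jog '[[0,0,0,0,0,0,0.04],[0,0,0,0,0,0,0.04],[0,0,0,0,0,0,0.04]]'|sed -n 2,3p; python3 gg.py blue b1.png
```

```text
eef_pos: [579.2, 263.4, 129.9]
eef_pos: [581.2, 257.8, 129.7]
ee_rot: [0.0, 0.661, 0.75, -0.0]
blue area 1559 bbox [241 162  38  70] pred centre [258. 188.]
tail angle in tool -0.118 (rz to apply) tail width 14.2 origin in tool [ 4.  -4.5] far-end x 20.5 -> origin x 5.5
eef [581.2 257.8 129.7]
```

```bash
python3 -m jog '[[0,0,0,0,0,-0.118,0.04],[0.005,-0.004,0,0,0,0,0.04],[0,0,0,0,0,0,0.04],[0,0,0,0,0,0,0.04],[0,0,0,0,0,0,0.04]]'|sed -n 2,3p; python3 gg.py blue b2.png
```

```text
eef_pos: [575.7, 262.8, 129.9]
ee_rot: [0.0, 0.616, 0.788, 0.0]
blue area 1532 bbox [248 171  37  67] pred centre [258. 189.]
tail angle in tool -0.002 (rz to apply) tail width 13.4 origin in tool [-1.4 -0.2] far-end x 12.5 -> origin x -2.5
eef [575.7 262.8 129.9]
```

```bash
python3 -m jog '[[-0.0019,0.0007,0.04,0,0,0,0.04],[0,0,0.04,0,0,0,0.04],[0,0,0.019,0,0,0,0.04],[0,0,0,0,0,0,0.04],[0,0,0,0,0,0,0.04]]' 40|sed -n 2p; python3 -m jog '[[0,0,0,0,0,0,0.0],[0,0,0,0,0,0,0],[0,0,0,0,0,0,0],[0,0,0,0,0,0,0],[0,0,0,0,0,0,0]]'; python3 -m jog '[[0,0,-0.04,0,0,0,0],[0,0,-0.04,0,0,0,0],[0,0,-0.005,0,0,0,0],[0,0,0,0,0,0,0],[0,0,0,0,0,0,0]]'|sed -n '2p;5,6p'; python3 -c "
from h import *
go(621,44.9,115,.0265)"
```

```text
eef_pos: [577.3, 261.3, 31.6]
time_s: 34.6
eef_pos: [577.7, 261.5, 32.6]
ee_rot: [0.001, 0.615, 0.788, 0.001]
force: [-0.6, -0.2, 6.6]
grip_width: 0.191
grip_force: 41.3
eef_pos: [576.2, 261.1, 114.6]
grip_width: 0.198
grip_force: 40.5
rz 1.789 shift mm dx 39.1 dy 217.3 dz -0.4 tilt [-0.0019 -0.0004] j6 -0.0
```

```bash
for i in 1 2; do python3 -m jog '[[0,0,0,0,0,0.149,0],[0,0,0,0,0,0.149,0],[0,0,0,0,0,0.149,0],[0,0,0,0,0,0.149,0],[0,0,0,0,0,0.149,0]]' >/dev/null; done;  python3 -m jog '[[0,0,0,0,0,0.149,0],[0,0,0,0,0,0.149,0],[0.009,0.048,0,0,0,0,0],[0.009,0.048,0,0,0,0,0],[0.009,0.048,0,0,0,0,0]]'|sed -n '2p'; python3 -m jog '[[0.009,0.048,0,0,0,0,0],[0.003,0.0253,0,0,0,0,0],[0,0,0,0,0,0,0],[0,0,0.03,0,0,0,0],[0,0,0.023,0,0,0,0]]'|sed -n '2p';  python3 -m jog '[[0,0,0,0,0,0,0],[0,0,0,0,0,0,0],[0,0,0,0,0,0,0],[0,0,0,0,0,0,0]]'|sed -n '2,6p'; python3 -c "
from h import *
go(621,44.9,60,.0265)
save('wrist','b3.png',(90,60,430,300),2)"
```

```text
eef_pos: [607.2, 116.5, 114.1]
eef_pos: [620.9, 45.8, 60.6]
eef_pos: [622.3, 45.3, 64.0]
ee_rot: [0.0, 1.0, 0.014, 0.001]
force: [-0.6, 0.1, 0.2]
grip_width: 0.194
grip_force: 40.5
rz 0.002 shift mm dx -1.3 dy 0.3 dz 4.0 tilt [ 0.0019 -0.0002] j6 1.43
```

View pics/b3.png

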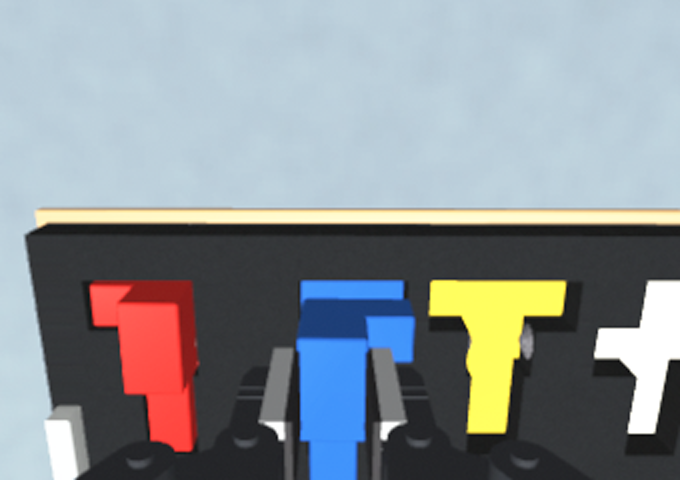

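Blue is above its pocket, with the gauge's front bottom edge at row 300 and the pocket's front rim at row 281, columns 300-404. Red looks seated.

```bash
cat > ed.py <<'E'
from h import *
import sys
# print subpixel edges along raw row/col: args file, 'r'|'c', index, lo, hi
b=cv2.imread('pics/raw_%s.png'%sys.argv[1]).astype(float)
for a in sys.argv[2:]:
    t,i,lo,hi=a[0],*map(int,a[1:].split(','))
    g=(b[i,lo:hi] if t=='r' else b[lo:hi,i]); d=np.abs(np.diff(g,axis=0)).sum(1)
    out=[]; j=0
    while j<len(d):
        if d[j]>25:
            k=j
            while k<len(d) and d[k]>12:k+=1
            out.append((round(float((np.arange(j,k)*d[j:k]).sum()/d[j:k].sum()+lo+.5),2),int(d[j:k].sum()))); j=k
        j+=1
    print(a,out)
E
python3 ed.py b3 c256,190,300 c280,190,240 r203,230,310 r225,230,310
python3 - <<'E'
from h import *
print('front edge z20/z32/z60');pock([(333,281)],20);pock([(333,300)],32);pock([(333,338)],60)
print('y');pock([(300,286),(404,286)],20);pock([(299,340),(366,340)],60)
E
```

```text
c256,190,300 [(199.89, 311), (208.79, 260), (229.11, 230)]
c280,190,240 [(199.81, 287), (209.05, 259), (217.96, 241), (233.49, 207)]
r203,230,310 [(239.8, 400), (291.76, 441), (304.67, 440)]
r225,230,310 [(238.78, 75), (273.23, 261), (296.54, 295), (303.97, 55)]
front edge z20/z32/z60
pock [13.5  0.7 43.8] [635.8  44.9  20. ]
pock [12.   0.7 31.8] [634.3  44.9  32. ]
pock [13.2  0.6  3.8] [635.5  45.   60. ]
y
pock [11.8 -9.5 43.8] [633.9  55.1  20. ]
pock [11.8 22.7 43.8] [634.8  22.9  20. ]
pock [12.7 -7.8  3.8] [634.7  53.3  60. ]
pock [12.7  8.7  3.8] [635.2  36.9  60. ]
```

```bash
python3 -m jog '[[0,0,0.005,0,0,0,0],[0,0,0,0,0,0,0],[0,0,0,0,0,0,0],[0,0,0,0,0,0,0]]'|sed -n '2,4p';python3 -c "
from h import *
go(621.8,45.1,55,.0265)"
```

```text
eef_pos: [621.9, 45.1, 57.9]
ee_rot: [-0.0, 1.0, 0.014, 0.0]
force: [0.0, 0.4, -0.0]
rz 0.001 shift mm dx -0.1 dy -0.1 dz 2.9 tilt [0.0001 0.    ] j6 1.43
```

Already at the target, so going down with force readings.

```bash
python3 -m jog '[[0,0,0.003,0,0,0,0],[0,0,0.003,0,0,0,0],[0,0,0,0,0,0,0],[0,0,0,0,0,0,0]]'|sed -n '2p;4p'; for i in 1 2 3 4 ; do python3 -m jog '[[0,0,0.002,0,0,0,0],[0,0,0,0,0,0,0],[0,0,0,0,0,0,0]]'|sed -n '2p;4p'; done
```

```text
eef_pos: [621.8, 45.1, 51.7]
force: [0.6, 0.0, -1.0]
eef_pos: [621.8, 45.1, 49.8]
force: [-0.0, -0.2, -0.4]
eef_pos: [621.8, 45.2, 47.8]
force: [0.3, 0.9, 0.3]
eef_pos: [621.7, 45.2, 45.6]
force: [0.4, 1.0, -1.6]
eef_pos: [621.8, 45.1, 43.7]
force: [0.9, 2.7, -1.6]
```

```bash
for i in 1 2 3 ; do python3 -m jog '[[0,0,0.002,0,0,0,0],[0,0,0,0,0,0,0],[0,0,0,0,0,0,0]]'|sed -n '2p;4p'; done;  python3 -m jog '[[0,0,0.0005,0,0,0,0],[0,0,0,0,0,0,0],[0,0,0,0,0,0,0]]'|sed -n '2p;4,6p'
```

```text
eef_pos: [621.8, 45.1, 41.7]
force: [1.1, 1.9, -0.8]
eef_pos: [621.8, 45.1, 39.6]
force: [0.5, 0.9, -1.7]
eef_pos: [622.0, 45.0, 38.6]
force: [-2.0, 1.0, 7.9]
eef_pos: [622.0, 45.0, 38.5]
force: [-4.3, 1.1, 10.3]
grip_width: 0.191
grip_force: 41.7
```

```bash
python3 -m jog '[[0,0,0,0,0,0,0.035],[0,0,0,0,0,0,0.035],[0,0,-0.02,0,0,0,0.035],[0,0,-0.02,0,0,0,0.035],[-0.001,0,0,0,0,0,0]]'|sed -n '2p;4p';python3 -m jog '[[0,0,0,0,0,0,0],[0,0,0,0,0,0,0],[0,0,0.02,0,0,0,0],[0,0,0.01,0,0,0,0],[0,0,0,0,0,0,0]]'|sed -n '2p;4p'; for i in 1 2 3 4; do python3 -m jog '[[0,0,0.001,0,0,0,0],[0,0,0,0,0,0,0],[0,0,0,0,0,0,0]]'|sed -n '2p;4p'; done
```

```text
eef_pos: [622.1, 44.8, 79.6]
force: [0.0, 0.5, 0.3]
eef_pos: [620.4, 44.9, 46.1]
force: [0.6, 0.2, -0.1]
eef_pos: [620.7, 45.1, 46.1]
force: [0.1, -0.2, -0.5]
eef_pos: [620.8, 45.1, 45.3]
force: [0.4, 0.1, 0.5]
eef_pos: [620.9, 45.0, 45.1]
force: [-4.2, 0.3, 7.2]
eef_pos: [621.0, 45.1, 45.0]
force: [-6.0, -0.4, 14.2]
```

```bash
python3 -m jog '[[0,0,-0.04,0,0,0,0],[0,0,-0.045,0,0,-0.06,0.04],[-0.0115,-0.0477,0,0,0,0,0.04],[-0.0115,-0.0477,0,0,0,0,0.04],[-0.0115,-0.0477,0,0,0,0,0.04]]'|sed -n 2p; python3 -m jog '[[-0.0115,-0.0477,0,0,0,0,0.04],[-0.0115,-0.0477,0,0,0,0,0.04],[-0.0115,-0.0477,0,0,0,0,0.04],[-0.0115,-0.0477,0,0,0,0,0.04],[-0.0115,-0.0477,0,0,0,0,0.04]]'|sed -n 2p;python3 -m jog '[[0,0,0,0,0,0,0.04],[0,0,0,0,0,0,0.04],[0,0,0,0,0,0,0.04],[0,0,0,0,0,0,0.04]]'|sed -n 2,3p; python3 gg.py yellow y1.png
```

```text
eef_pos: [573.2, 185.9, 128.6]
eef_pos: [494.8, 418.9, 128.4]
eef_pos: [496.4, 415.9, 128.4]
ee_rot: [0.0, 0.999, 0.043, -0.0]
yellow area 1809 bbox [228 170  52  68] pred centre [256. 187.]
tail angle in tool -0.022 (rz to apply) tail width 13.3 origin in tool [-2.9  0.4] far-end x 11.7 -> origin x -3.3
eef [496.4 415.9 128.4]
```

```bash
python3 -m jog '[[-0.0015,0.0003,0.04,0,0,-0.022,0.04],[0,0,0.04,0,0,0,0.04],[0,0,0.0175,0,0,0,0.04],[0,0,0,0,0,0,0.04],[0,0,0,0,0,0,0.04]]' 40|sed -n 2p; python3 -m jog '[[0,0,0,0,0,0,0.0],[0,0,0,0,0,0,0],[0,0,0,0,0,0,0],[0,0,0,0,0,0,0],[0,0,0,0,0,0,0]]'; python3 -m jog '[[0,0,-0.04,0,0,0,0],[0,0,-0.04,0,0,0,0],[0,0,-0.005,0,0,0,0],[0,0,0,0,0,0,0],[0,0,0,0,0,0,0]]'|sed -n '2p;5,6p'; python3 -c "
from h import *
go(622.3,-9,115,.0265)"
```

```text
eef_pos: [495.0, 416.4, 31.8]
time_s: 45.4
eef_pos: [495.2, 417.0, 32.7]
ee_rot: [-0.001, 0.998, 0.055, 0.001]
force: [0.0, -2.0, 5.7]
grip_width: 0.195
grip_force: 39.2
eef_pos: [493.7, 416.4, 114.6]
grip_width: 0.197
grip_force: 39.1
rz 0.083 shift mm dx 117.3 dy 428.6 dz -0.4 tilt [-0.0017 -0.001 ] j6 1.98
```

```bash
python3 -m jog '[[0,0,0,0,0,0.084,0],[0.013,0.0476,0,0,0,0,0],[0.013,0.0476,0,0,0,0,0],[0.013,0.0476,0,0,0,0,0],[0.013,0.0476,0,0,0,0,0]]'|sed -n '2p'; python3 -m jog '[[0.013,0.0476,0,0,0,0,0],[0.013,0.0476,0,0,0,0,0],[0.013,0.0476,0,0,0,0,0],[0.013,0.0476,0,0,0,0,0],[0.0125,0.0476,0,0,0,0,0]]'|sed -n '2p';  python3 -m jog '[[0,0,0,0,0,0,0],[0,0,0,0,0,0,0],[0,0,0.03,0,0,0,0],[0,0,0.021,0,0,0,0],[0,0,0,0,0,0,0]]'|sed -n '2p'; python3 -m jog '[[0,0,0,0,0,0,0],[0,0,0,0,0,0,0],[0,0,0,0,0,0,0],[0,0,0,0,0,0,0]]'|sed -n '2,6p'; python3 -c "
from h import *
go(622.3,-9,60,.0265)
save('wrist','y3.png',(90,60,430,300),2)"; python3 ed.py y3 c256,185,300 c230,185,260 r203,210,310 r225,210,310
```

```text
eef_pos: [550.7, 225.7, 114.2]
eef_pos: [621.4, -10.5, 114.2]
eef_pos: [619.5, -6.7, 61.3]
eef_pos: [622.1, -8.5, 65.6]
ee_rot: [0.0, 1.0, 0.013, 0.001]
force: [-0.2, -0.1, -0.7]
grip_width: 0.196
grip_force: 39.2
rz -0.001 shift mm dx 0.2 dy 0.5 dz 5.6 tilt [ 0.0012 -0.0002] j6 1.34
c256,185,300 [(196.33, 452), (209.15, 305), (228.58, 303)]
c230,185,260 [(196.32, 457), (209.66, 309), (218.02, 305), (233.67, 320)]
r203,210,310 [(220.84, 594), (291.72, 566)]
r225,210,310 [(215.32, 454), (238.34, 307), (272.63, 283), (295.78, 445), (303.55, 625)]
```

View pics/y3.png

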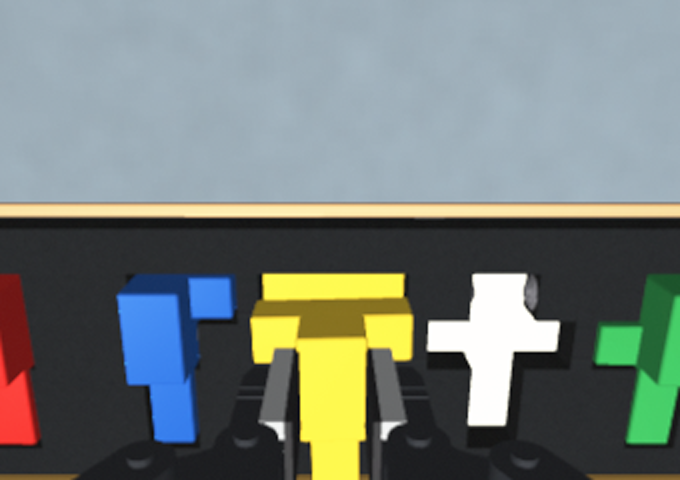

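Yellow hovers over its pocket: pocket rim at row 273, gauge front edge at row 298. Blue and green look seated.

```bash
cat > rel.py <<'E'
from h import *
import sys
# args: pocket_front_v, gauge_bottom_v, gauge_top_v, pocket_u_centre, gauge_u_centre, v_row, zg(u height over TCP)
def rel(pv,gb,gt,pu,gu,prow,grow,g,hu,xp=16.5):
    s=sense(); Rm=R(s['ee_rot']); z=s['eef_pos'][2]
    T=lambda u,v,zz:(Rm.T@(ray('wrist',(u,v),zz,s)-s['eef_pos']))[:2]
    px=T(256,pv,20)[0]-xp; a=T(256,gb,z-g)[0]-15; b=T(256,gt,z-g+28)[0]-15
    py=T(pu,prow,6)[1]; gy=T(gu,grow,z-g+hu)[1]
    print('pocket',px,py,'gauge',a,b,gy,'-> dx %.2f dy %.2f'%(px-(a+b)/2,py-gy)); 
    d=Rm@np.r_[px-(a+b)/2,py-gy,0]; print('target',np.round(s['eef_pos']+d,1))
E
python3 -c "
from rel import rel
rel(196.3,209.15,228.6,256.28,255.55,203,225,32.5,14)"; python3 -c "
from h import *
print(sense()['time_s'])"
```

```text
pocket -0.8469705326329287 0.5883799781416639 gauge -2.7545916392606937 -1.9074697341706042 0.12898583930085583 -> dx 1.48 dy 0.46
target [623.5  -9.   65.4]
47.85
```

```bash
python3 -m jog '[[0,0,0.005,0,0,0,0],[0,0,0,0,0,0,0],[0,0,0,0,0,0,0],[0,0,0,0,0,0,0]]'|sed -n '2,4p';python3 -c "
from h import *
go(623.2,-9,55,.0265)"
```

```text
eef_pos: [621.8, -8.6, 59.8]
ee_rot: [-0.0, 1.0, 0.013, 0.0]
force: [0.1, -0.4, -1.3]
rz -0.001 shift mm dx 1.4 dy 0.4 dz 4.8 tilt [0. 0.] j6 1.34
```

```bash
python3 -m jog '[[0.0014,0.0004,0.004,0,0,0,0],[0,0,0.004,0,0,0,0],[0,0,0,0,0,0,0],[0,0,0,0,0,0,0]]'|sed -n '2p;4p'; for i in 1 2 3 4 ; do python3 -m jog '[[0,0,0.002,0,0,0,0],[0,0,0,0,0,0,0],[0,0,0,0,0,0,0]]'|sed -n '2p;4,5p'; done
```

```text
eef_pos: [623.1, -8.9, 51.6]
force: [-0.0, -0.5, -0.4]
eef_pos: [623.1, -8.9, 49.8]
force: [0.4, 0.5, -0.6]
grip_width: 0.192
eef_pos: [623.2, -8.9, 47.8]
force: [-0.2, 0.7, -0.1]
grip_width: 0.191
eef_pos: [623.1, -8.9, 45.6]
force: [0.5, 1.7, -1.0]
grip_width: 0.192
eef_pos: [623.1, -8.9, 43.6]
force: [1.1, 0.7, -1.3]
grip_width: 0.191
```

```bash
for i in 1 2 3 ; do python3 -m jog '[[0,0,0.002,0,0,0,0],[0,0,0,0,0,0,0],[0,0,0,0,0,0,0]]'|sed -n '2p;4p'; done;  python3 -m jog '[[0,0,0.0005,0,0,0,0],[0,0,0,0,0,0,0],[0,0,0,0,0,0,0]]'|sed -n '2p;4,6p'
```

```text
eef_pos: [623.1, -8.9, 41.6]
force: [0.9, 1.4, -1.2]
eef_pos: [623.1, -8.9, 39.6]
force: [0.4, 0.8, -1.3]
eef_pos: [623.2, -9.0, 38.7]
force: [-2.9, 1.9, 7.5]
eef_pos: [623.3, -9.0, 38.7]
force: [-4.7, 1.2, 12.1]
grip_width: 0.192
grip_force: 40.5
```

```bash
python3 -m jog '[[0,0,0,0,0,0,0.035],[0,0,0,0,0,0,0.035],[0,0,-0.02,0,0,0,0.035],[0,0,-0.02,0,0,0,0.035],[-0.001,0,0,0,0,0,0]]'|sed -n '2p;4p';python3 -m jog '[[0,0,0,0,0,0,0],[0,0,0,0,0,0,0],[0,0,0.02,0,0,0,0],[0,0,0.01,0,0,0,0],[0,0,0,0,0,0,0]]'|sed -n '2p;4p'; for i in 1 2 3 4; do python3 -m jog '[[0,0,0.001,0,0,0,0],[0,0,0,0,0,0,0],[0,0,0,0,0,0,0]]'|sed -n '2p;4p'; done; python3 -c "
from h import *
im=eyes.capture('top')
H,S,V=cv2.split(cv2.cvtColor(im,cv2.COLOR_RGB2HSV)); m=((S<60)&(V>140)).astype(np.uint8)*255; m[:,:120]=0;m[:,200:]=0;m[:200]=0;m[280:]=0
for c,a,l,s in blobs(m,25): print(np.round(ray('top',c,10)[:2]),a)
go(408,245,130,1.75)"
```

```text
eef_pos: [623.5, -9.3, 79.6]
force: [0.2, -0.5, -0.6]
eef_pos: [621.7, -8.9, 46.1]
force: [-0.7, 0.2, -0.1]
eef_pos: [622.1, -9.0, 46.1]
force: [-0.3, -0.3, 0.8]
eef_pos: [622.2, -8.9, 45.3]
force: [-0.1, 0.8, 0.2]
eef_pos: [622.2, -9.0, 45.1]
force: [-2.7, 0.9, 7.5]
eef_pos: [622.3, -9.0, 45.0]
force: [-6.7, 0.7, 15.5]
[413. 250.] 57
[408. 222.] 44
[322. 304.] 577
[312. 190.] 196
rz -1.724 shift mm dx 288.1 dy -165.6 dz -84.9 tilt [ 0.0005 -0.0003] j6 1.34
```

```bash
python3 -m jog '[[0,0,-0.04,0,0,0,0],[0,0,-0.045,0,0,0,0.04],[0,0,0,0,0,-0.1437,0.04],[0,0,0,0,0,-0.1437,0.04],[0,0,0,0,0,-0.1437,0.04]]' >/dev/null; for i in 1 2; do python3 -m jog '[[0,0,0,0,0,-0.1437,0.04],[0,0,0,0,0,-0.1437,0.04],[0,0,0,0,0,-0.1437,0.04],[0,0,0,0,0,-0.1437,0.04],[0.043,-0.0245,0,0,0,0,0.04]]'|sed -n 2p; done; python3 -m jog '[[0,0,0,0,0,-0.1437,0.04],[0.043,-0.0245,0,0,0,0,0.04],[0.043,-0.0245,0,0,0,0,0.04],[0.043,-0.0245,0,0,0,0,0.04],[0,0,0,0,0,0,0.04]]'|sed -n 2p;  python3 -c "
from h import *
go(409,246,130,1.75)"
```

```text
eef_pos: [623.7, 36.7, 128.3]
eef_pos: [598.8, 79.6, 128.0]
eef_pos: [498.5, 200.0, 128.5]
rz 0.005 shift mm dx 61.2 dy -79.8 dz -1.5 tilt [-0.0015  0.0006] j6 -0.02
```

```bash
python3 -m jog '[[0.031,-0.039,-0.001,0,0,0,0.04],[0.031,-0.039,-0.001,0,0,0,0.04],[0,0,0,0,0,0,0.04],[0,0,0,0,0,0,0.04],[0,0,0,0,0,0,0.04]]'|sed -n 2p;python3 -m jog '[[0,0,0,0,0,0,0.04]]'|sed -n 2,3p; python3 gg.py white v1.png
```

```text
eef_pos: [415.1, 243.1, 130.4]
eef_pos: [415.0, 243.0, 130.2]
ee_rot: [0.0, 0.641, 0.767, 0.0]
white area 1715 bbox [219 164  53  63] pred centre [258. 188.]
tail angle in tool 0.063 (rz to apply) tail width 15.1 origin in tool [  9.1 -11.4] far-end x 18.7 -> origin x 3.7
eef [415.  243.  130.2]
```

View pics/v1.png

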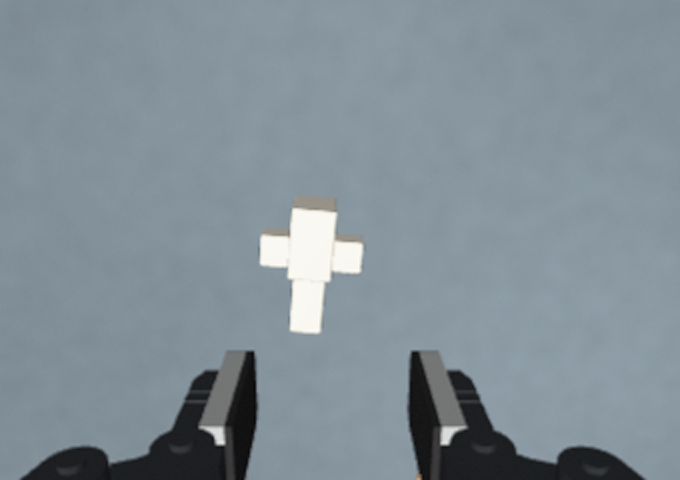

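White is aligned, with the block top from (314,210) to (310,280) and the tail end at (306,332). I'll compute its pose from those edges.

Run:
```python
from h import *
pock([(306,333)],14);pock([(314.5,210),(308.5,280)],28);pock([(314.5,197)],0)
```

```text
pock [-35.8 -13.5 116.2] [407.9 205.3  14. ]
pock [ 24.   -8.8 102.2] [401.9 265.   28. ]
pock [ -5.5 -11.5 102.2] [404.5 235.6  28. ]
pock [ 23.2  -9.6 130.2] [401.3 264.1   0. ]
```

```bash
python3 -m jog '[[0,0,0,0,0,0.077,0.04],[0.0084,-0.0095,0.04,0,0,0,0.04],[0,0,0.04,0,0,0,0.04],[0,0,0.019,0,0,0,0.04],[0,0,0,0,0,0,0.04]]' 40|sed -n 2p; python3 -m jog '[[0,0,0,0,0,0,0.04],[0,0,0,0,0,0,0.0],[0,0,0,0,0,0,0],[0,0,0,0,0,0,0],[0,0,0,0,0,0,0]]';  python3 -m jog '[[0,0,0,0,0,0,0],[0,0,-0.04,0,0,0,0],[0,0,-0.04,0,0,0,0],[0,0,-0.005,0,0,0,0],[0,0,0,0,0,0,0]]'|sed -n '2p;5,6p'; python3 -c "
from h import *
go(624,-63,115,.0265)"
```

```text
eef_pos: [402.8, 250.1, 29.1]
time_s: 56.95
eef_pos: [404.6, 251.1, 32.7]
ee_rot: [0.001, 0.67, 0.742, 0.001]
force: [-0.0, -0.8, 5.6]
grip_width: 0.197
grip_force: 39.9
eef_pos: [404.3, 251.1, 117.5]
grip_width: 0.194
grip_force: 39.3
rz 1.647 shift mm dx 211.3 dy 319.8 dz 2.5 tilt [0.003 0.001] j6 0.21
```

```bash
for i in 1 2; do python3 -m jog '[[0,0,0,0,0,0.1497,0],[0,0,0,0,0,0.1497,0],[0,0,0,0,0,0.1497,0],[0,0,0,0,0,0.1497,0],[0,0,0,0,0,0.1497,0]]' >/dev/null; done;  python3 -m jog '[[0,0,0,0,0,0.1497,0],[0.0264,0.04,0,0,0,0,0],[0.0264,0.04,0,0,0,0,0],[0.0264,0.04,0,0,0,0,0],[0.0264,0.04,0,0,0,0,0]]'|sed -n '2p'; python3 -m jog '[[0.0264,0.04,0,0,0,0,0],[0.0264,0.04,0,0,0,0,0],[0.0264,0.04,0,0,0,0,0],[0.0264,0.04,0,0,0,0,0],[0,0,0,0,0,0,0]]'|sed -n '2p'; python3 -m jog '[[0,0,0.03,0,0,0,0],[0,0,0.021,0,0,0,0],[0,0,0,0,0,0,0],[0,0,0,0,0,0,0],[0,0,0,0,0,0,0]]'|sed -n '2,6p'; python3 -c "
from h import *
go(624,-63,60,.0265)
save('wrist','v3.png',(90,60,430,300),2)"; python3 ed.py v3 c256,185,300 c252,185,300 r203,220,310 r196,220,310 r240,190,320 r229,220,300
```

```text
eef_pos: [513.7, 92.0, 114.9]
eef_pos: [624.6, -68.2, 113.9]
eef_pos: [623.8, -63.3, 66.3]
ee_rot: [0.0, 1.0, 0.013, 0.001]
force: [0.2, -0.1, 0.3]
grip_width: 0.193
grip_force: 39.4
rz 0.000 shift mm dx 0.2 dy -0.3 dz 6.3 tilt [ 0.0016 -0.0004] j6 1.26
c256,185,300 [(196.52, 622), (209.9, 329), (229.09, 354)]
c252,185,300 [(196.52, 622), (209.9, 331), (229.09, 355)]
r203,220,310 [(241.18, 648), (269.21, 645)]
r196,220,310 []
r240,190,320 [(217.79, 262), (225.05, 71), (235.76, 250), (238.99, 667), (272.8, 675), (276.19, 247), (286.8, 67), (293.81, 271), (303.27, 346)]
r229,220,300 [(220.67, 692), (238.44, 184), (273.21, 347), (289.36, 730)]
```

View pics/v3.png

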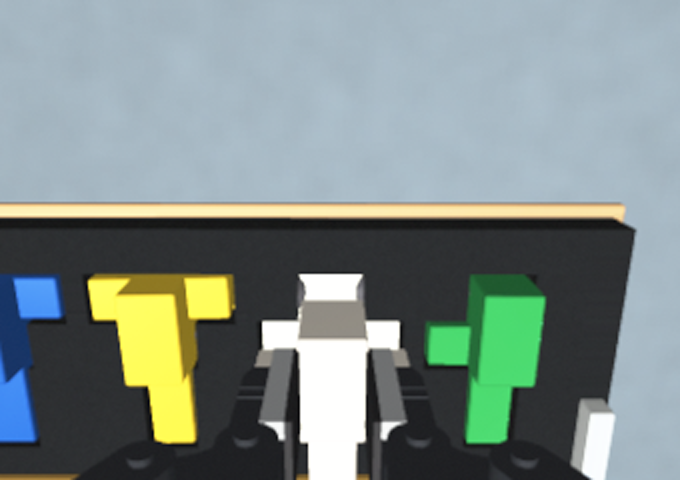

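White is over its pocket (rim at row 273, gauge front at row 299). The other gauges look flush.

```bash
python3 -c "
from rel import rel
rel(196.5,209.9,229.1,255.05,255.8,229,235,32.6,28)"; python3 -m jog '[[0,0,0.005,0,0,0,0],[0,0,0,0,0,0,0],[0,0,0,0,0,0,0],[0,0,0,0,0,0,0]]'|sed -n '2,4p'
```

```text
pocket -1.3548148577093642 -0.25535614147888097 gauge -3.269431368866851 -2.2324500862552554 0.26275897185907526 -> dx 1.40 dy -0.52
target [625.2 -62.8  66.5]
eef_pos: [623.4, -63.4, 60.5]
ee_rot: [0.0, 1.0, 0.013, 0.0]
force: [0.5, -0.5, -0.6]
```

```bash
python3 -m jog '[[0.0015,-0.0005,0.004,0,0,0,0],[0,0,0.004,0,0,0,0],[0,0,0,0,0,0,0],[0,0,0,0,0,0,0]]'|sed -n '2p;4p'; for i in 1 2 3 4 5; do python3 -m jog '[[0,0,0.002,0,0,0,0],[0,0,0,0,0,0,0],[0,0,0,0,0,0,0]]'|sed -n '2p;4,5p'; done
```

```text
eef_pos: [624.8, -62.8, 52.1]
force: [-0.7, 0.2, 0.5]
eef_pos: [624.8, -62.9, 50.3]
force: [-0.5, 0.0, 0.2]
grip_width: 0.196
eef_pos: [624.8, -62.8, 48.3]
force: [1.1, -0.1, -0.6]
grip_width: 0.191
eef_pos: [624.8, -62.8, 46.2]
force: [0.6, 0.3, -1.6]
grip_width: 0.194
eef_pos: [624.8, -62.8, 44.2]
force: [1.2, -0.3, -0.8]
grip_width: 0.193
eef_pos: [624.8, -62.8, 42.1]
force: [0.9, -0.1, -1.3]
grip_width: 0.196
```

```bash
for i in 1 2 ; do python3 -m jog '[[0,0,0.002,0,0,0,0],[0,0,0,0,0,0,0],[0,0,0,0,0,0,0]]'|sed -n '2p;4p'; done;  python3 -m jog '[[0,0,0.001,0,0,0,0],[0,0,0,0,0,0,0],[0,0,0,0,0,0,0]]'|sed -n '2p;4,6p'
```

```text
eef_pos: [624.8, -62.8, 40.1]
force: [1.4, 0.9, -0.8]
eef_pos: [625.0, -62.9, 38.7]
force: [-1.4, 1.3, 5.2]
eef_pos: [625.1, -62.9, 38.7]
force: [-4.0, 1.6, 12.8]
grip_width: 0.195
grip_force: 40.9
```

```bash
python3 -m jog '[[0,0,0,0,0,0,0.035],[0,0,0,0,0,0,0.035],[0,0,-0.02,0,0,0,0.035],[0,0,-0.02,0,0,0,0.035],[-0.001,0,0,0,0,0,0]]'|sed -n '2p;4p';python3 -m jog '[[0,0,0,0,0,0,0],[0,0,0,0,0,0,0],[0,0,0.02,0,0,0,0],[0,0,0.01,0,0,0,0],[0,0,0,0,0,0,0]]'|sed -n '2p;4p'; for i in 1 2 3 4; do python3 -m jog '[[0,0,0.001,0,0,0,0],[0,0,0,0,0,0,0],[0,0,0,0,0,0,0]]'|sed -n '2p;4p'; done; python3 -m jog '[[0,0,-0.03,0,0,0,0],[-0.02,-0.045,-0.04,0,0,0,0],[-0.02,-0.005,0,0,0,0,0],[0,0,0,0,0,0,0],[0,0,0,0,0,0,0]]'|sed -n '2p;4p'; python3 -m jog '[[0,0,0,0,0,0,0],[0,0,0,0,0,0,0]]'|sed -n 2,4p; python3 -c "
from h import *
print(keeper(save('wrist','f1.png',s=1.5)))"
```

```text
eef_pos: [625.0, -63.3, 79.4]
force: [0.4, 0.6, -0.3]
eef_pos: [623.4, -62.8, 46.1]
force: [-0.4, 0.1, -0.7]
eef_pos: [623.7, -62.9, 46.1]
force: [0.1, 0.2, 0.2]
eef_pos: [623.8, -62.9, 45.3]
force: [0.2, -0.3, -0.0]
eef_pos: [623.9, -62.9, 45.1]
force: [-3.3, 1.0, 5.8]
eef_pos: [624.0, -62.9, 45.0]
force: [-5.6, 1.6, 13.7]
eef_pos: [587.2, -23.6, 104.8]
force: [0.1, 0.4, -0.4]
eef_pos: [587.4, -23.9, 104.2]
ee_rot: [-0.0, 1.0, 0.013, -0.0]
force: [0.1, -0.4, 0.3]
[np.float64(-18.75), np.float64(-18.5)]
```

View pics/f1.png

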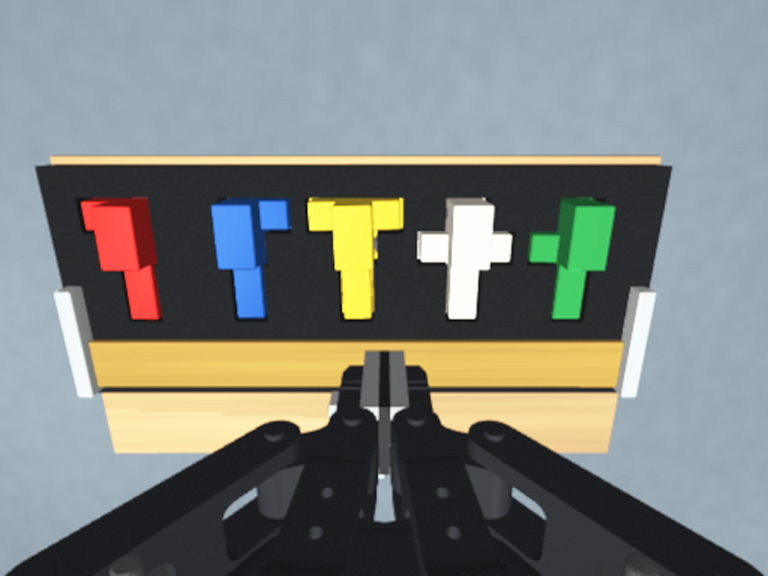

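All five lie flush in their pockets and the keeper is still back at row 340. Next I'll roll the wheel forward.

```bash
python3 -m jog '[[-0.039,-0.005,0,0,0,0,0],[-0.0385,-0.0045,0,0,0,0,0],[0,0,0.04,0,0,0,0],[0,0,0,0,0,0,0],[0,0,0,0,0,0,0]]'|sed -n '2p;4p'; python3 -m jog '[[0,0,0.004,0,0,0,0],[0,0,0,0,0,0,0],[0,0,0,0,0,0,0]]'|sed -n 2,4p; python3 -c "
from h import *
go(510,-12.5,51.3,.0265)"
```

```text
eef_pos: [509.8, -16.2, 65.0]
force: [0.6, -0.1, 0.5]
eef_pos: [509.7, -16.0, 61.2]
ee_rot: [0.0, 1.0, 0.013, 0.0]
force: [0.2, -0.9, 0.0]
rz 0.000 shift mm dx 0.4 dy -3.5 dz 9.9 tilt [ 0.0006 -0.0002] j6 1.28
```

```bash
python3 -m jog '[[0.0004,-0.0035,0.004,0,0,0,0],[0,0,0.004,0,0,0,0],[0,0,0,0,0,0,0],[0,0,0.0018,0,0,0,0],[0,0,0,0,0,0,0]]'|sed -n '2p;4p'; python3 -m jog '[[0.003,0,0,0,0,0,0],[0.003,0,0,0,0,0,0],[0.003,0,0,0,0,0,0],[0.003,0,0,0,0,0,0],[0.003,0,0,0,0,0,0]]'|sed -n '2p;4p'; python3 -m jog '[[0.003,0,0,0,0,0,0],[0.001,0,0,0,0,0,0],[0,0,0,0,0,0,0]]'|sed -n '2p;4p'; python3 -c "
from h import *
print(keeper(eyes.capture('wrist')))"
```

```text
eef_pos: [511.2, -12.2, 52.7]
force: [-0.2, 3.2, 15.7]
eef_pos: [525.7, -11.8, 52.1]
force: [0.2, 1.5, 7.1]
eef_pos: [528.9, -11.9, 51.0]
force: [1.1, 1.5, 4.4]
[np.float64(-9.5), np.float64(-9.5)]
```

```bash
for k in 1 2; do python3 -m jog '[[0,0,-0.01,0,0,0,0],[-0.019,0,0,0,0,0,0],[0,0,0.01,0,0,0,0],[0,0,0,0,0,0,0],[0,0,0,0,0,0,0]]'|sed -n '2p;4p'; python3 -m jog '[[0.003,0,0,0,0,0,0],[0.003,0,0,0,0,0,0],[0.003,0,0,0,0,0,0],[0.003,0,0,0,0,0,0],[0.003,0,0,0,0,0,0]]'|sed -n '2p;4p'; python3 -m jog '[[0.003,0,0,0,0,0,0],[0.001,0,0,0,0,0,0],[0,0,0,0,0,0,0]]'|sed -n '2p;4p'; python3 -c "
from h import *
print(keeper(eyes.capture('wrist')))"; done
```

```text
eef_pos: [511.3, -12.5, 52.7]
force: [-1.6, 3.7, 18.4]
eef_pos: [526.1, -12.1, 51.9]
force: [1.2, 1.8, 6.8]
eef_pos: [529.1, -12.0, 50.9]
force: [1.8, 0.9, 3.1]
[np.float64(1.0), np.float64(1.0)]
eef_pos: [511.2, -12.4, 52.7]
force: [-1.6, 3.3, 18.7]
eef_pos: [522.8, -12.0, 52.3]
force: [-6.8, 0.2, 16.1]
eef_pos: [529.0, -12.0, 50.9]
force: [0.7, 0.1, 5.4]
[np.float64(5.25), np.float64(5.5)]
```

```bash
python3 -m jog '[[0,0,-0.01,0,0,0,0],[-0.019,0,0,0,0,0,0],[0,0,0.01,0,0,0,0],[0,0,0,0,0,0,0],[0,0,0,0,0,0,0]]'|sed -n '2p;4p'; python3 -m jog '[[0.003,0,0,0,0,0,0],[0.003,0,0,0,0,0,0],[0.003,0,0,0,0,0,0],[0,0,0,0,0,0,0]]'|sed -n '2p;4p'; python3 -m jog '[[0,0,-0.03,0,0,0,0],[0,0,-0.04,0,0,0,0],[0.03,0,-0.02,0,0,0,0],[0.03,0,0,0,0,0,0],[0,0,0,0,0,0,0]]'|sed -n '2p;4p'; python3 -m jog '[[0,0,0,0,0,0,0],[0,0,0,0,0,0,0],[0,0,0,0,0,0,0]]'|sed -n '1,4p'; python3 -c "
from h import *
print(keeper(save('wrist','f2.png',s=1.5)))"
```

```text
eef_pos: [509.1, -12.3, 52.5]
force: [-14.4, 0.3, 29.4]
eef_pos: [518.6, -12.2, 52.5]
force: [-11.9, 1.2, 28.0]
eef_pos: [581.2, -10.7, 140.8]
force: [0.2, 0.1, 1.3]
time_s: 72.7
eef_pos: [578.0, -10.6, 140.7]
ee_rot: [-0.0, 1.0, 0.013, -0.0]
force: [-0.6, 0.5, 0.3]
[np.float64(6.0), np.float64(6.0)]
```

View pics/f2.png

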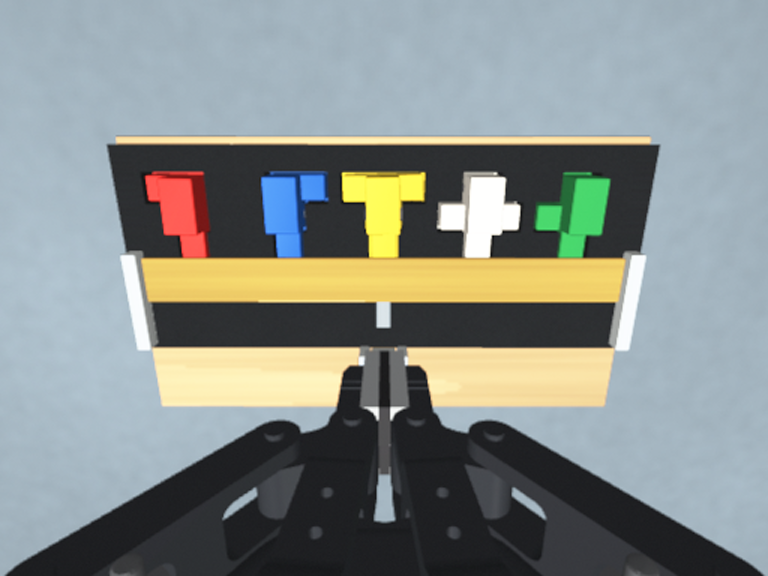

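The keeper is fully over the tails (front edge at row 258) and stopped against its end. All five gauges are home and the arm is clear.

```bash
python3 -c "
from rig import finish_job
print(finish_job())"
```

```text
the job is handed in; nothing more can be done
None
```

All five gauges are pressed home in their own pockets, the keeper is rolled fully out over their tails, and the job is handed in at about 73 s of the 210 s; the hand-in gave no verdict, so this rests on the camera views and press forces.

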